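Hang the spare conductivity meter on its keyhole screws and lock it

TASK

Pick up the loose meter from the bench and hang it in the empty bay of the sloping console, display end up: pass the two screw heads through the big ends of its keyholes, lay the plate flat and slide it down the slope until it is fully home. Then swing the red cam lever of that bay fully round to the right so that its cam bars the plate from lifting, and press the meter's green on-key to switch it on. Leave the bottle, the ball valve and the tray of fittings where they are.

Things in the scene. Friction and masses are not known exactly. Their poses are not given: they have to be found in the camera images.
- meter_grip (a point): Where to grip the loose meter: mid-width, half-way up. Dark housing 62 mm wide, 128 long, 38 thick, blue face, on a T-shaped aluminium back plate 4 thick; 0.42 kg; starts on its back. Its axes: x towards the display end (top), y left, z out of the face. This point is 21 mm above the plate's underside; the housing reaches 68 mm to +x, 60 mm to -x of it. Flanks beside and below it are free.
- slot_left (a point): Narrow end of the keyhole in the meter's left (+y) ear, where the shank sits when home: on the plate's underside, 58 mm to +x, 50 mm to +y of meter_grip, 21 mm below it. Big end 22 mm across, centred 20 mm nearer the foot (-x); slot 11 mm wide. Ears reach 70 mm either side of the middle, from 20 to 75 mm to +x of meter_grip (75 = plate's top edge). Axes as for the meter.
- slot_right (a point): The same point of the keyhole in the right (-y) ear, 100 mm from slot_left.
- key_top (a point): Top of the loose meter's green round on-key when out: 24 mm across, standing 6.5 mm out of the face, 26 mm to -x of meter_grip, 48.5 mm above the plate's underside. Axes as for the meter; pressed along -z.
- key (a joint): Travel of the on-key in m: 0 out, 0.004 fully in; it springs back. About 1.5 N starts it, 4.2 N brings it fully in. It counts as switched on past 0.0025.
- panel: Face of the fixed console, sloping 25 degrees from level, rising away from the robot. Origin on the face, mid empty bay: there the point of the meter's underside 10 mm to +x of meter_grip lies when home. Axes: x up the slope, y level to the left, z out of the face; the home meter's axes agree. Face reaches 101 mm down, 181 up, 99 right. A twin meter is mounted 170 mm to the left, its lever locked.
- screw_left (a point): Left screw of the empty bay, point on its axis at the panel's face; 48 mm up the slope and 50 mm left of the panel's origin. Shank 8 mm thick, 7 mm free below the head; brass head 16 mm across, its top 11.5 mm out of the face. Axes as for the panel.
- screw_right (a point): Right screw of the empty bay, the same, 100 mm from screw_left.
- cam_pivot (a point): Pivot of the empty bay's red cam lever, 105 mm up the slope from the panel's origin, 17 mm out of the face. Axes as for the panel. The handle, 12 mm wide, 10 to 24 mm out of the face, reaches 75 mm from the pivot. A steel cam nose, 38 mm long, 1 to 9 mm out of the face, stands at right angles to it (see cam).
- lever_tip (a point): Round knob (18 mm across, 10 to 24 mm out of the face) at the end of the red lever of the empty bay, 66 mm from the pivot.
- cam (a joint): Angle (rad) of that lever about the panel's normal: 0 = handle straight up the slope, nose level to the right; grows clockwise seen from the front; locked at 1.57 = handle level to the right, nose pointing down, 2 mm above the home plate's top edge. Stops at -0.45 and 1.60. Stiff (about 0.06 N m), stays where left. Starts open, clear of the plate.
- bottle: White capped sample bottle, 66 mm across, 150 mm tall, standing; origin at its underside. Leave alone.
- valve: Loose steel ball valve with a red handle and coloured fittings, 110 mm long along its x, 58 mm high; origin at its underside. Leave alone.
- tray: Clear tray of small fittings, 110 x 80 x 35 mm; origin at its underside. Leave alone.
There are look-alikes about, which are no part of the job. Of the things that look like the part that bears meter_grip, the larger one is meant.

How it is judged:
On the way, in this order (a step that is already met when the one before it is completed fails the run):
1. the meter's plate lies on the panel with both screw heads through the keyholes, still above its home position (z of each of slot_left, slot_right in the frame of panel below 0.0045 m and distance between slot_left and screw_left below 0.03 m and distance between slot_right and screw_right below 0.03 m and x of each of slot_left, slot_right in the frame of panel above 0.054 m).
2. the meter is slid down fully home, both screw shanks at the ends of the slots, with the cam still open (distance between slot_left and screw_left below 0.004 m and distance between slot_right and screw_right below 0.004 m and value of joint cam below 0.5 rad), for 0.2 s.
3. the cam lever is swung to locked with the meter home (value of joint cam above 1.4 rad and distance between slot_left and screw_left below 0.004 m and distance between slot_right and screw_right below 0.004 m), for 0.1 s.
4. the on-key is pressed (value of joint key above 0.0025 m and value of joint cam above 1.4 rad).
At the end, for the whole second after the job is handed in: The meter hangs home on both screws (each slot end within 4 mm of its screw at the panel's face), the cam lever is locked (past 1.40 rad of 1.57), the on-key is out again (all of step 3 and value of joint key below 0.001 m); the robot touches nothing.
It fails at once if the bottle is moved more than 15 mm (distance of bottle from where it was at the start of the episode above 0.015 m).
It fails at once if the ball valve is moved more than 15 mm (distance of valve from where it was at the start of the episode above 0.015 m).
It fails at once if the tray is moved more than 15 mm (distance of tray from where it was at the start of the episode above 0.015 m).
It also fails if it takes over 54 s, if anything falls off the work surface, if the arm or the gripper's body presses on something with over 40 N, if the wrist force passes 120 N, or if a joint passes its speed limit or range.

ROBOT

A 7-joint arm with a two-finger parallel gripper is mounted at the origin on the work surface. World frame = base frame: x ahead of the robot, y to its left, z up, the work surface at z = 0. Lengths are in m, angles in rad, forces in N, time in s.
With the tool pointing down it reaches from about 0.4 to 0.85 m from the base axis. Payload 10.4 kg.
Tool frame: the origin (TCP) lies at the very end of the fingers, on their centre line; the grasp point (between the pads) lies 19 mm behind it (manip.tcp_to_grasp is the distance from the TCP to the grasp point, in m); x points along the fingers, y is the direction in which the jaws open and shut, and the axes are right-handed (so a half turn about x gives the same grasp; the last joint's range is limited). The gripper opens to 85 mm and grips with 20 to 120 N. Pads are 22 mm wide; open, the fingers measure 114 mm over their backs; the gripper's body (76 mm by 85 mm) begins 54 mm behind the grasp point. The pads swing forward as they close: fully open they stand 13 mm farther back than shut.
Start: joints at [-1.371, 0.332, -0.065, 1.46, 0.022, 1.35, -0.088], TCP at [0.138, 0.61, 0.231] pointing down, gripper open.
Joint ranges: [-2.6, 2.6], [-0.5, 2.12], [-1.47, 1.34], [0.16, 2.42], [-1.27, 4.41], [0.06, 2.06], [-2.6, 2.6]. Speed limits (rad/s): [2.22, 2.22, 2.79, 2.79, 3.14, 3.14, 3.14].

INTERFACE

Orientations are given as a unit quaternion [x, y, z, w].
In Python, from workcell import manip, cams, hand_in gives the robot as it stands.
- The arm moves only by the shell command python3 -m handwheel 'ROWS' [FORCE]. ROWS is text: rows parted by semicolons, each of 7 numbers parted by spaces: the shift along the tool's x, y, z in mm, then the turn, a rotation vector about the tool's x, y, z in rad, then the finger opening in mm, from 0 to 85.4. A call has 1 to 8 rows; each row shifts and turns the commanded pose from where the row before left it, along the tool's axes as they then stand; what a row does not reach is not made up. A row lasts 1/10 s, in which the tool goes at most 50 mm and 8.59 degrees, less where a joint would pass 70% of its speed; a pose out of reach is approached as far as the arm can. A call with a gripper value outside its range is refused whole. The fingers move at their own pace and stop on an object; FORCE is the grip in N (left out, the last holds). Time passes only in rows, so rows that do not move let the fingers close. It gives the time, the measured TCP pose, the force and the opening at its end, in the units of the state.
- manip.get_obs(): the state, without advancing time (a new reading comes with each control period).
- cams.camera(name): name is "side" or "top" or "wrist"; returns a dict with "color" (480x640x3 uint8, blue, green, red), "depth" (480x640 float32, m along the optical axis (not along the pixel's ray), 0 where there is no reading), "camera_matrix" (3x3 intrinsics, pixels), "distortion" ([k1, k2, p1, p2, k3] as OpenCV has them; the pictures are not rectified), "origin" and "attitude" of the camera in the world; the wrist camera has in their place "T_tool_cam" (4x4, takes a point from camera to tool coordinates, whose origin is the TCP and whose axes are the tool frame's). Camera axes: x right, y down, z forward; pixel columns grow to the right and rows downward; lengths in m; the calibration is good to about 2 mm. A picture is of the moment at which its call begins: read the wrist's pose just before it.
- hand_in(): hands the job in, once; it reports no verdict.
Trained networks look in the newest picture that a camera, given by its name, has taken for a name from the list of things; names that differ only in an ending like _2 or _b are one class to them, and where a whole thing is asked for, a point or a joint stands for the part that bears it (a point fixed in the world has none). Each returns a list of dicts, best first, with "conf" (0 to 1); they miss things now and then, are a little off and sometimes report something else, mostly with a low value. They report only what shows in the picture. A call takes as long as a camera call. They do not tell look-alikes from the thing itself.
- cams.recognise(camera, thing): "box" ([left, top, width, height] in pixels, round what is visible of it).
- cams.outline_of(camera, thing): "region" (480x640 bool, what is visible of it) and "box" ([left, top, width, height] in pixels, round what is visible of it).
The state is a dict: "clock": time; "joint_pos": joint angles; "joint_velocities": joint speeds; "tau": joint torques, N m; "position": TCP position; "ee_rot": TCP orientation; "ft_force": force on the tool from outside, world axes, zero at the start; "torque": the same for the moment, N m; "grip_width": opening from 0.0 (shut) to 1.0 (fully open).
Only numpy, scipy, OpenCV 4.12 (cv2) and the standard library are available. Lean on these libraries where they do the work, as an engineer would, in place of code of your own. Each camera call takes 0.05 s, during which the arm holds its last target.

## Working session

There is one attempt and no reset: what is moved stays moved. The work goes in short steps, Python scripts to look and compute and a shell command to move; the robot and the scene stay as the last step left them, time stands still between calls to the robot, and variables do not carry over. Pictures are saved under pics/ and viewed, and the job is handed in when it is done.

```bash
ls; mkdir -p pics; python3 - <<'E'
from workcell import manip, cams
import cv2
o=manip.get_obs()
print({k:o[k] for k in ('clock','position','ee_rot','ft_force','grip_width')})
print(manip.tcp_to_grasp)
for n in ('side','top'):
    c=cams.camera(n); cv2.imwrite(f'pics/{n}0.png',c['color']); print(n,c['camera_matrix'],c['distortion'],c['origin'],c['attitude'])
    for t in ('meter_grip','key_top','lever_tip','panel','bottle','valve','tray','screw_left','slot_left'):
        try: print(t,[(r['box'],round(r['conf'],2)) for r in cams.recognise(n,t)])
        except Exception as e: print(t,e)
E
```

```text
pics
{'clock': 0.0, 'position': array([0.13804085, 0.60916627, 0.23048113]), 'ee_rot': array([ 0.07809173,  0.70275163, -0.07913632,  0.7026943 ]), 'ft_force': array([-0.66374351, -0.07786581,  0.7114781 ]), 'grip_width': 0.9965661567870652}
0.0187
side [[467.35276689   0.         311.56720959]
 [  0.         467.35276689 241.69355203]
 [  0.           0.           1.        ]] [-0.0895655  0.         0.         0.         0.       ] [-0.04424476 -0.61677517  0.93508799] [ 0.8604857  -0.30756462  0.1384234  -0.38184725]
meter_grip [([290.7, 399.6, 51.5, 44.9], 0.8), ([352.6, 339.6, 74.0, 58.1], 0.56)]
key_top [([291.8, 397.3, 47.4, 46.4], 0.93), ([354.3, 339.9, 69.4, 55.2], 0.87)]
lever_tip [([356.5, 173.5, 23.3, 32.5], 0.6)]
panel [([246.8, 142.1, 161.1, 134.7], 0.97)]
bottle [([403.9, 261.6, 22.5, 50.0], 0.73), ([350.8, 171.5, 27.0, 34.3], 0.17)]
valve [([439.7, 323.4, 42.2, 33.7], 0.79), ([248.6, 142.1, 156.4, 135.0], 0.58)]
tray [([164.0, 222.3, 41.7, 38.9], 0.67)]
screw_left [([249.9, 142.5, 156.4, 133.9], 0.8)]
slot_left [([287.3, 397.1, 50.7, 47.3], 0.92), ([354.0, 339.8, 72.5
[... 186 characters left out ...]
.          0.        ] [ 0.42766789 -0.00669485  1.25028922] [ 0.7141245  -0.69901376  0.02139851 -0.03079074]
meter_grip [([397.0, 318.2, 40.7, 38.6], 0.68), ([399.9, 235.9, 55.9, 61.5], 0.66)]
key_top [([399.3, 321.2, 39.8, 36.2], 0.84), ([401.5, 235.7, 56.0, 62.3], 0.81)]
lever_tip [([303.1, 137.0, 15.6, 42.0], 0.53)]
panel [([191.4, 135.8, 158.1, 125.5], 0.89)]
bottle [([378.9, 171.7, 30.2, 31.9], 0.6)]
valve [([432.5, 183.4, 38.5, 20.7], 0.72)]
tray [([145.9, 294.6, 41.3, 40.1], 0.77), ([191.1, 135.8, 157.3, 122.2], 0.41)]
screw_left [([379.8, 171.3, 26.6, 31.9], 0.65), ([299.0, 140.3, 21.9, 37.9], 0.19)]
slot_left [([398.7, 321.1, 40.5, 36.5], 0.73), ([405.0, 234.9, 50.4, 61.6], 0.65)]
```

View pics/side0.png

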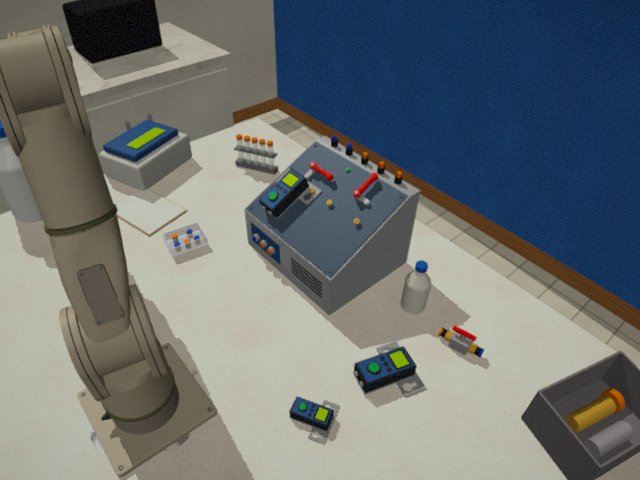

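View pics/top0.png

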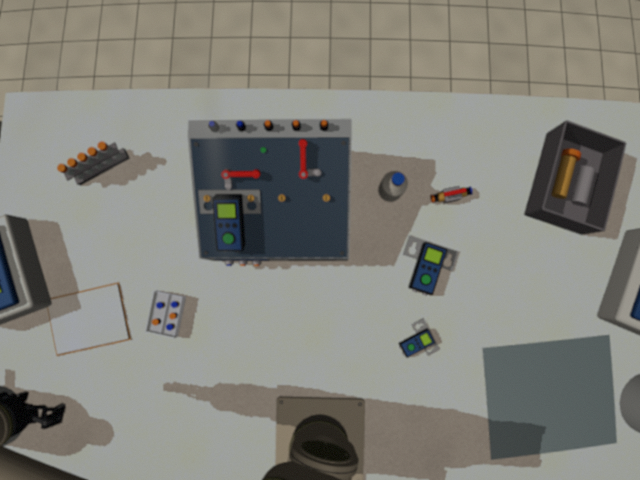

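Two look-alikes: the meter at top px (430,266) / side (388,368), and a smaller one at top px (417,341) / side (312,413). The bigger one fits "larger"; I'll confirm that by its size with depth and a crop.

```bash
cat > h.py <<'E'
import numpy as np, cv2
from scipy.spatial.transform import Rotation as R
from workcell import manip, cams
def cam(n):
    o=manip.get_obs(); c=cams.camera(n)
    if n=='wrist':
        T=np.eye(4);T[:3,:3]=R.from_quat(o['ee_rot']).as_matrix();T[:3,3]=o['position']
        c['T']=T@np.array(c['T_tool_cam'])
    else:
        T=np.eye(4);T[:3,:3]=R.from_quat(c['attitude']).as_matrix();T[:3,3]=c['origin'];c['T']=T
    return c
def rays(c,px):
    px=np.array(px,float).reshape(-1,1,2)
    n=cv2.undistortPoints(px,c['camera_matrix'],np.array(c['distortion'])).reshape(-1,2)
    d=np.c_[n,np.ones(len(n))]@c['T'][:3,:3].T
    return c['T'][:3,3],d
def xyz(c,px):
    px=np.array(px,float).reshape(-1,2)
    z=np.array([c['depth'][int(round(v)),int(round(u))] for u,v in px])
    o,d=rays(c,px); return o+d*z[:,None]
def cloud(c):
    v,u=np.mgrid[0:480,0:640]
    o,d=rays(c,np.c_[u.ravel(),v.ravel()]); P=o+d*c['depth'].reshape(-1,1)
    P[c['depth'].ravel()==0]=np.nan
    return P.reshape(480,640,3)
def proj(c,P):
    P=np.array(P,float).reshape(-1,3)
    Ti=np.linalg.inv(c['T']); rv=cv2.Rodrigues(Ti[:3,:3])[0]
    return cv2.projectPoints(P,rv,Ti[:3,3],c['camera_matrix'],np.array(c['distortion']))[0].reshape(-1,2)
def tri(obs):  # list of (cam,px)
    A=np.zeros((3,3));b=np.zeros(3);L=[]
    for c,p in obs:
        o,d=rays(c,p);d=d[0]/np.linalg.norm(d[0]);M=np.eye(3)-np.outer(d,d);A+=M;b+=M@o;L.append((o,M))
    x=np.linalg.solve(A,b);return x,[float(np.linalg.norm(M@(x-o))) for o,M in L]
def crop(c,name,x,y,w,h,s):
    cv2.imwrite('pics/'+name,cv2.resize(c['color'][y:y+h,x:x+w],None,fx=s,fy=s,interpolation=cv2.INTER_CUBIC))
E
python3 - <<'E'
from h import *
c=cam('top'); P=cloud(c); np.set_printoptions(precision=4,suppress=True)
crop(c,'top_m.png',370,220,110,140,5)
crop(c,'top_p.png',180,110,180,160,4)
# panel face plane
m=np.zeros((480,640),bool); m[215:250,260:340]=1
Q=P[m];Q=Q[~np.isnan(Q).any(1)];mu=Q.mean(0);n=np.linalg.svd(Q-mu)[2][2];n*=np.sign(n[2])
print('panel',mu,n,np.degrees(np.arccos(n[2])),np.abs((Q-mu)@n).std())
print(xyz(c,[(430,266),(417,341),(430,300),(427,278),(434,255),(282,198),(326,198),(303,173),(303,145),(398,180),(452,195),(165,313)]))
s=cam('side');P=cloud(s);
crop(s,'side_p.png',235,125,200,150,4)
m=np.zeros((480,640),bool); m[220:255,310:340]=1
Q=P[m];Q=Q[~np.isnan(Q).any(1)];mu=Q.mean(0);n=np.linalg.svd(Q-mu)[2][2];n*=np.sign(n[2])
print('panel',mu,n,np.degrees(np.arccos(n[2])))
E
```

```text
panel [0.5322 0.055  0.1611] [-0.4212 -0.0084  0.9069] 24.915858253896936 0.001159788074699853
[[ 0.463  -0.2749  0.0474]
 [ 0.2692 -0.2475  0.0278]
 [ 0.3744 -0.2855  0.0031]
 [ 0.4322 -0.2669  0.0493]
 [ 0.4918 -0.2867  0.0402]
 [ 0.604   0.0937  0.2066]
 [ 0.6057 -0.0051  0.2078]
 [ 0.6523  0.0457  0.2493]
 [ 0.7092  0.0463  0.2678]
 [ 0.6623 -0.1749  0.1506]
 [ 0.6487 -0.3324  0.0459]
 [ 0.3252  0.4103  0.0293]]
panel [0.5374 0.0362 0.1627] [-0.4242 -0.0039  0.9056] 25.101414968528324
```

View pics/top_m.png

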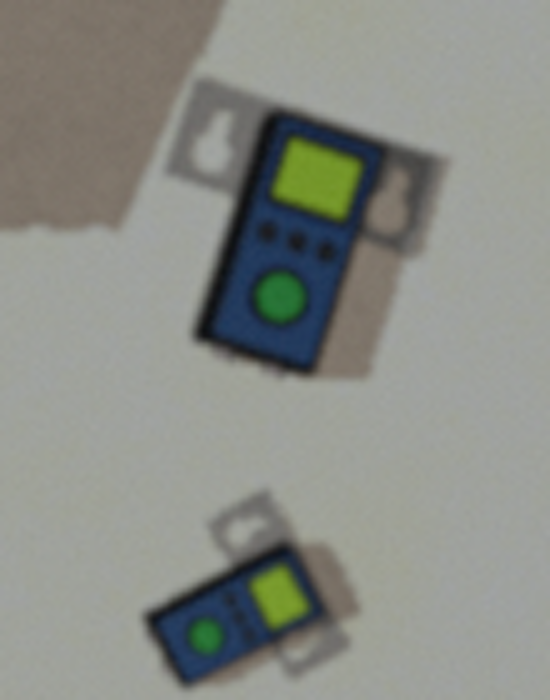

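View pics/top_p.png

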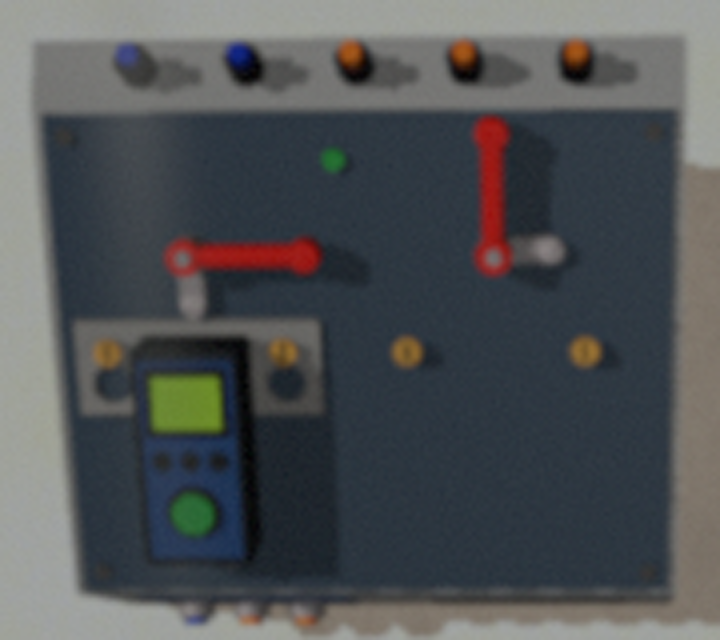

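View pics/side_p.png

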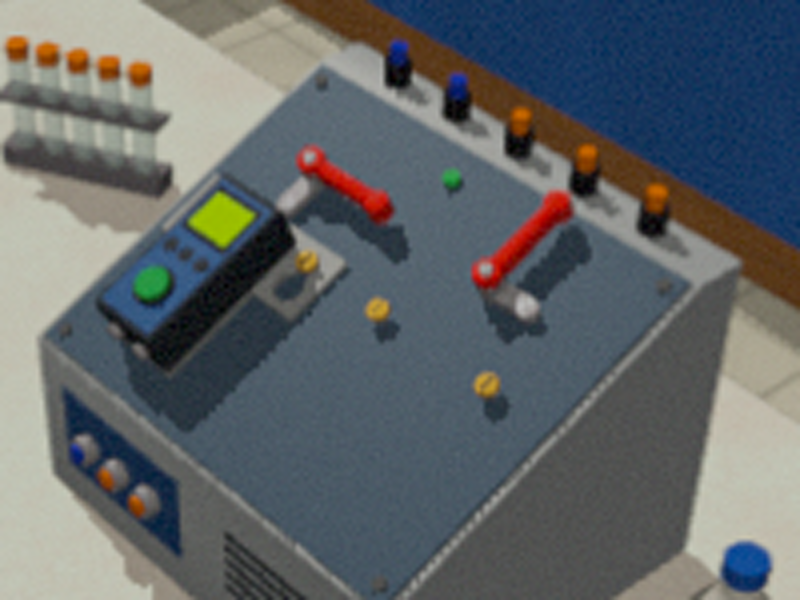

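The upper meter (top px 430,266; crop shows housing about twice as long as the lower one, face height 47 mm vs 28 mm) is the large one, thus the one meant. Empty bay: screws at top px (282,198) and (326,198), lever pivot (303,173) with the handle straight up. Next, tool axes and a wrist view.

```bash
cat >> h.py <<'E'
np.set_printoptions(precision=4,suppress=True)
def pose():
    o=manip.get_obs();T=np.eye(4);T[:3,:3]=R.from_quat(o['ee_rot']).as_matrix();T[:3,3]=o['position'];return T
def delta(Tt,Tc=None):
    Tc=pose() if Tc is None else Tc
    D=np.linalg.inv(Tc)@Tt
    rv=R.from_matrix(D[:3,:3]).as_rotvec()
    print('shift mm',np.round(D[:3,3]*1e3,1),'rotvec',np.round(rv,4),'n>=',np.linalg.norm(D[:3,3])/.05,np.linalg.norm(rv)/.1499)
    # shift to do AFTER turning:
    print('shift after turn',np.round(Tt[:3,:3].T@(Tt[:3,3]-Tc[:3,3])*1e3,1))
def mk(pos,X,Z):
    X=np.array(X,float);X/=np.linalg.norm(X);Z=np.array(Z,float);Z-=X*(X@Z);Z/=np.linalg.norm(Z)
    T=np.eye(4);T[:3,:3]=np.c_[X,np.cross(Z,X),Z];T[:3,3]=pos;return T
E
python3 - <<'E'
from h import *
print(pose()); c=cam('wrist'); print(c['T_tool_cam']); print(c['T'], c['camera_matrix'],c['distortion'])
t=cam('top');s=cam('side')
for n,a,b in (('sl',(281.75,198),(329.25,202.5)),('sr',(326.25,198),(356.75,221.25)),('key',(426,279.4),(374,368))):
    print(n,tri([(t,a),(s,b)]))
E
```

```text
[[ 0.      0.221   0.9753  0.1381]
 [ 0.0001  0.9753 -0.221   0.6096]
 [-1.      0.0001 -0.      0.2314]
 [ 0.      0.      0.      1.    ]]
[[ 0.0009 -0.2785  0.9604 -0.1418]
 [ 1.     -0.0005 -0.0011  0.0006]
 [ 0.0008  0.9604  0.2785 -0.0693]
 [ 0.      0.      0.      1.    ]]
[[ 0.2217  0.9366  0.2714  0.0707]
 [ 0.9751 -0.2128 -0.0625  0.6255]
 [-0.0008  0.2785 -0.9604  0.3731]
 [ 0.      0.      0.      1.    ]] [[342.3437   0.     321.8204]
 [  0.     342.3437 235.5418]
 [  0.       0.       1.    ]] [-0.0068  0.      0.      0.      0.    ]
sl (array([0.604 , 0.095 , 0.2035]), [0.0006989142771607251, 0.0006989142771607089])
sr (array([ 0.6059, -0.0053,  0.2041]), [0.0004912203710860004, 0.0004912203710858012])
key (array([ 0.428 , -0.2649,  0.0446]), [0.0007844763587998717, 0.0007844763587999199])
```

```bash
python3 -m handwheel '-21 -18 38 0 0 0 85;-21 -18 38 0 0 0 85;-21 -18 38 0 0 0 85;-21 -18 38 0 0 0 85;-21 -18 38 0 0 0 85;-21 -18 38 0 0 0 85;-21 -18 38 0 0 0 85;-21 -18 38 0 0 0 85'
python3 -m handwheel '0 -42 18 0 0 0 85;0 -42 18 0 0 0 85;0 -42 18 0 0 0 85;0 -42 18 0 0 0 85;0 -42 18 0 0 0 85;0 -42 18 0 0 0 85;0 -42 18 0 0 0 85;0 -42 18 0 0 0 85'
python3 - <<'E'
from h import *
print(pose())
# desired: panel frame guess
sl=np.array([0.604 , 0.095 , 0.2035]);sr=np.array([ 0.6059, -0.0053,  0.2041])
y=(sl-sr)/np.linalg.norm(sl-sr); n=np.array([-.4226,-.006,.9063]); n-=y*(n@y);n/=np.linalg.norm(n);x=np.cross(y,n)
print(x,y,n)
O=(sl+sr)/2-n*.0115-x*.048; print('O',O)
delta(mk(O+x*.03+n*.15,-n,x))
E
```

```text
clock: 2.05
position: [0.4039, 0.4006, 0.4005]
ee_rot: [0.079, 0.703, -0.078, 0.703]
ft_force: [0.5, 1.2, 0.2]
grip_width: 0.997
clock: 2.85
position: [0.4689, 0.0405, 0.3995]
ee_rot: [0.079, 0.703, -0.078, 0.703]
ft_force: [0.9, 0.3, 0.2]
grip_width: 1.006
[[ 0.0006  0.2209  0.9753  0.4689]
 [ 0.0007  0.9753 -0.2209  0.0405]
 [-1.      0.0008  0.0005  0.3995]
 [ 0.      0.      0.      1.    ]]
[0.9061 0.0197 0.4226] [-0.0189  0.9998 -0.006 ] [-0.4227 -0.0026  0.9063]
O [0.5663 0.0439 0.1731]
shift mm [77.9 17.  58.9] rotvec [-0.2393 -0.4344  0.0461] n>= 1.9820994628905837 3.3225560725435166
shift after turn [96.4  3.  22.7]
```

```bash
python3 -m handwheel '0 0 0 -0.06 -0.1086 0.0115 85;0 0 0 -0.06 -0.1086 0.0115 85;0 0 0 -0.06 -0.1086 0.0115 85;0 0 0 -0.06 -0.1086 0.0115 85;20 1 6 0 0 0 85;20 1 6 0 0 0 85;20 1 6 0 0 0 85;0 0 0 0 0 0 85'
python3 - <<'E'
from h import *
c=cam('wrist');cv2.imwrite('pics/w1.png',c['color']);print(pose())
np.save('w1T.npy',c['T'])
print([(r['box'],r['conf']) for r in cams.recognise('wrist','lever_tip')])
E
```

```text
clock: 3.65
position: [0.5104, 0.0456, 0.3503]
ee_rot: [-0.009, 0.539, 0.006, 0.842]
ft_force: [-0.5, 0.1, 0.6]
grip_width: 0.998
[[ 0.4205 -0.0192  0.9071  0.5102]
 [ 0.0012  0.9998  0.0206  0.0457]
 [-0.9073 -0.0076  0.4204  0.3517]
 [ 0.      0.      0.      1.    ]]
[([281.8, 284.1, 49.6, 88.3], 0.9)]
```

View pics/w1.png

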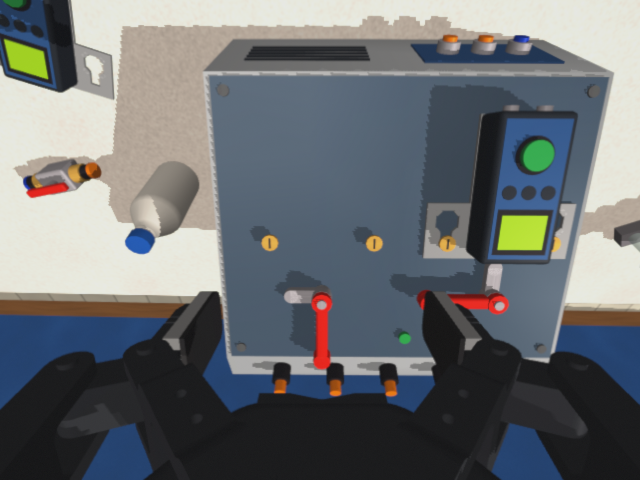

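Wrist view shows the empty bay's screws at (270,243) (right) and (374,243) (left), pivot (322,302), lever tip (322,360). Taking a second view.

```bash
cat >> h.py <<'E'
def screws(c,guess,w=14):
    hsv=cv2.cvtColor(c['color'],cv2.COLOR_BGR2HSV); out=[]
    m=((hsv[...,0]>12)&(hsv[...,0]<30)&(hsv[...,1]>100)&(hsv[...,2]>90)).astype(float)
    for u,v in guess:
        u,v=int(round(u)),int(round(v)); s=m[v-w:v+w+1,u-w:u+w+1]; yy,xx=np.nonzero(s)
        out.append(((xx.min()+xx.max())/2+u-w,(yy.min()+yy.max())/2+v-w,len(xx),xx.mean()+u-w,yy.mean()+v-w))
    return out
E
python3 - <<'E'
from h import *
c=cam('wrist');r=screws(c,[(374,243),(270,243)]);print(r)
P=xyz(c,[q[3:5] for q in r]);print(P, np.linalg.norm(P[0]-P[1]))
C=cloud(c);m=np.zeros((480,640),bool);m[100:220,240:400]=1
Q=C[m];mu=np.nanmean(Q,0);n=np.linalg.svd(Q-mu)[2][2];n*=np.sign(n[2]);print(mu,n,np.degrees(np.arccos(n[2])),(P-mu)@n)
import pickle;pickle.dump((c,r),open('w1.pkl','wb'))
E
python3 -m handwheel '0 -40 0 0 0 0 85;0 -40 0 0 0 0 85;0 0 0 0 0 0 85'
python3 - <<'E'
from h import *
import pickle
c1,r1=pickle.load(open('w1.pkl','rb'))
c=cam('wrist');cv2.imwrite('pics/w2.png',c['color'])
P1=xyz(c1,[q[3:5] for q in r1]);g=proj(c,P1);print(g)
r=screws(c,g);print(r)
P=xyz(c,[q[3:5] for q in r]);print(P, np.linalg.norm(P[0]-P[1]))
for a,b in zip(r1,r): print(tri([(c1,a[3:5]),(c,b[3:5])]))
C=cloud(c)
pickle.dump((c,r),open('w2.pkl','wb'))
E
```

```text
[(np.float64(373.0), np.float64(240.5), 210, np.float64(373.0285714285714), np.float64(240.77142857142857)), (np.float64(269.0), np.float64(240.5), 204, np.float64(269.4166666666667), np.float64(240.38235294117646))]
[[ 0.6052  0.0954  0.2081]
 [ 0.608  -0.0038  0.2072]] 0.09924462115641125
clock: 4.1
position: [0.512, -0.0395, 0.3547]
ee_rot: [-0.005, 0.537, 0.004, 0.844]
ft_force: [0.4, 0.4, -0.3]
grip_width: 0.992Traceback (most recent call last):
  File "<stdin>", line 5, in <module>
    u, s, vh = gufunc(a, signature=signature)
               ~~~~~~^^^^^^^^^^^^^^^^^^^^^^^^
    raise LinAlgError("SVD did not converge")
numpy.linalg.LinAlgError: SVD did not converge
Traceback (most recent call last):
FileNotFoundError: [Errno 2] No such file or directory: 'w1.pkl'
```

```bash
cat >> h.py <<'E'
import pickle
def avgcam(n,k=4):
    """k pictures at rest: mean colour, mean pose over readings"""
    Ts=[];cs=[];zs=[]
    for i in range(k):
        c=cam(n);cs.append(c['color'].astype(float));Ts.append(c['T']);zs.append(c['depth'])
    c['color']=np.mean(cs,0).astype(np.uint8)
    T=np.eye(4);T[:3,3]=np.mean([t[:3,3] for t in Ts],0);T[:3,:3]=R.from_matrix([t[:3,:3] for t in Ts]).mean().as_matrix()
    c['T']=T;z=np.array(zs);z[z==0]=np.nan;c['depth']=np.nan_to_num(np.nanmedian(z,0));c['Ts']=Ts
    return c
E
python3 - <<'E' 2>/dev/null
from h import *
for i in range(5):
    o=manip.get_obs();print(o['clock'],o['position'],o['joint_pos'],o['joint_velocities'][:3]);cams.camera('wrist')
c=avgcam('wrist',4);pickle.dump(c,open('w2.pkl','wb'));cv2.imwrite('pics/w2.png',c['color'])
print(np.array([t[:3,3] for t in c['Ts']]))
g=proj(c,[[0.6052,0.0954,0.2081],[0.608,-0.0038,0.2072]]);print(g)
r=screws(c,g);P=xyz(c,[q[3:5] for q in r]);print(r,P)
C=cloud(c);m=np.zeros((480,640),bool);m[100:220,320:440]=1
Q=C[m];Q=Q[np.isfinite(Q).all(1)];mu=Q.mean(0);n=np.linalg.svd(Q-mu,full_matrices=False)[2][2];n*=np.sign(n[2]);print(mu,n,np.degrees(np.arccos(n[2])),(P-mu)@n)
E
```

```text
4.1 [ 0.512  -0.0395  0.3547] [-0.6733 -0.3822  0.4906  1.9217  0.2756  1.1333  1.3471] [-0.0242  0.0233 -0.0938]
4.15 [ 0.512  -0.0366  0.3545] [-0.6744 -0.3812  0.4866  1.9222  0.2747  1.1329  1.3446] [-0.0193  0.0211 -0.0656]
4.2 [ 0.512  -0.0346  0.3542] [-0.6753 -0.3802  0.4841  1.9227  0.2742  1.1326  1.3438] [-0.012   0.0171 -0.0369]
4.25 [ 0.512  -0.0336  0.3539] [-0.6758 -0.3795  0.4828  1.923   0.2741  1.1325  1.3437] [-0.0079  0.0126 -0.0168]
4.3 [ 0.512  -0.0331  0.3536] [-0.6762 -0.3789  0.4822  1.9232  0.2741  1.1324  1.3438] [-0.0034  0.0088 -0.0062]
[[ 0.3892 -0.0345  0.4521]
 [ 0.3893 -0.0345  0.452 ]
 [ 0.3893 -0.0346  0.4519]
 [ 0.3893 -0.0347  0.4518]]
[[455.4383 240.6522]
 [351.4052 240.0667]]
[(np.float64(455.0), np.float64(240.5), 208, np.float64(454.625), np.float64(240.45192307692307)), (np.float64(351.0), np.float64(239.5), 209, np.float64(350.9425837320574), np.float64(239.82775119617224))] [[ 0.6056  0.0949  0.2074]
 [ 0.6076 -0.0043  0.2073]]
[0.5453 0.02   0.1651] [-0.424  -0.0066  0.9057] 25.08888757373515 [0.0123 0.012 ]
```

View pics/w2.png

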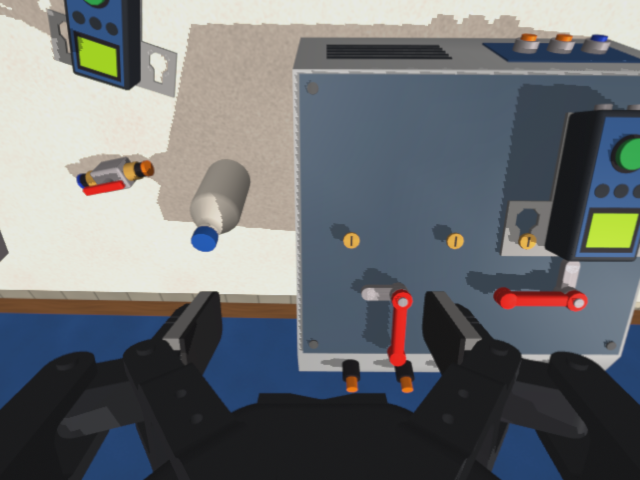

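```bash
python3 - <<'E'
from h import *
a=np.radians(-17)
delta(mk([.45,-.272,.17],[0,0,-1],[np.cos(a),np.sin(a),0]))
E
```

```text
shift mm [ 139.2 -235.9 -138.6] rotvec [ 0.3138  0.433  -0.0621] n>= 6.140637344921212 3.5913617994648304
shift after turn [ 183.  -246.3   10.4]
```

```bash
python3 -m handwheel '0 -20 0 0.0785 0.1083 -0.0155 85;0 -20 0 0.0785 0.1083 -0.0155 85;0 -20 0 0.0785 0.1083 -0.0155 85;0 -20 0 0.0785 0.1083 -0.0155 85;10 -45 0 0 0 0 85;25 -40 0 0 0 0 85;25 -40 0 0 0 0 85;25 -40 0 0 0 0 85'
python3 - <<'E'
from h import *
a=np.radians(-17)
delta(mk([.45,-.272,.17],[0,0,-1],[np.cos(a),np.sin(a),0]))
E
```

```text
clock: 5.35
position: [0.4554, -0.2721, 0.2665]
ee_rot: [0.105, 0.699, -0.105, 0.699]
ft_force: [1.0, 0.4, -0.5]
grip_width: 0.993
shift mm [96.5 -1.5 -5.2] rotvec [-0.0002  0.0003 -0.0003] n>= 1.933204933264025 0.003038186291020478
shift after turn [96.5 -1.4 -5.2]
```

```bash
python3 -m handwheel '30 0 -2 0 0 0 85;30 0 -2 0 0 0 85;30 0 -1 0 0 0 85;0 0 0 0 0 0 85;0 0 0 0 0 0 85;0 0 0 0 0 0 85'
python3 - <<'E'
from h import *
c=avgcam('wrist',2);pickle.dump(c,open('w3.pkl','wb'));cv2.imwrite('pics/w3.png',c['color']);print(pose())
for t in ('meter_grip','key_top'):
    r=cams.outline_of('wrist',t);print(t,[(q['box'],q['conf']) for q in r])
E
```

```text
clock: 5.95
position: [0.4519, -0.2699, 0.179]
ee_rot: [0.105, 0.699, -0.105, 0.7]
ft_force: [-0.3, -0.0, -0.7]
grip_width: 0.994
[[ 0.0021  0.2931  0.9561  0.4519]
 [-0.0001  0.9561 -0.2931 -0.2698]
 [-1.      0.0006  0.0021  0.1789]
 [ 0.      0.      0.      1.    ]]
meter_grip [([248.7, 145.8, 142.0, 153.3], 0.92), ([205.5, 0.0, 106.9, 76.2], 0.66)]
key_top [([250.0, 150.6, 144.7, 146.5], 0.7), ([212.6, 0.0, 100.8, 75.4], 0.58)]h.py:65: RuntimeWarning: All-NaN slice encountered
  c['T']=T;z=np.array(zs);z[z==0]=np.nan;c['depth']=np.nan_to_num(np.nanmedian(z,0));c['Ts']=Ts
```

View pics/w3.png

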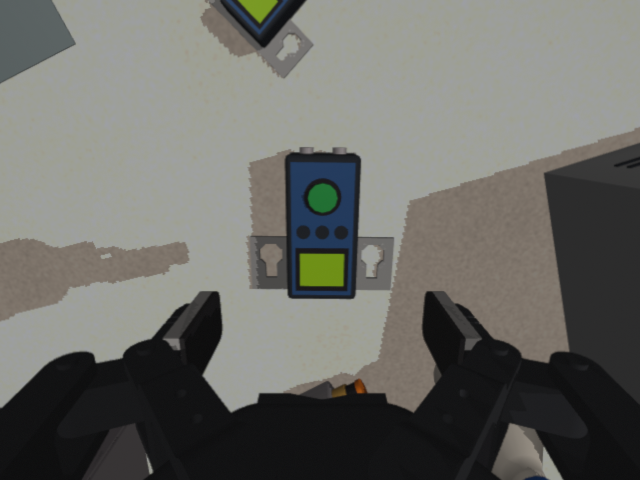

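The wrist view shows the big meter squarely: key (323,197), display (322,270), keyholes at (272,258) and (372,258), and the small look-alike at the top edge (265,20).

```bash
cat >> h.py <<'E'
def meter(c,box):
    x,y,w,h=[int(v) for v in box]
    hsv=cv2.cvtColor(c['color'],cv2.COLOR_BGR2HSV)
    H,S,V=[hsv[...,i].astype(int) for i in range(3)]
    M=np.zeros(H.shape,bool);M[y:y+h,x:x+w]=1
    g=M&(H>55)&(H<80)&(S>120)&(V>60); d=M&(H>30)&(H<50)&(S>120)&(V>80); b=M&(H>95)&(H<125)&(S>100)
    out={}
    for n,m in (('key',g),('disp',d)):
        m=cv2.morphologyEx(m.astype(np.uint8),cv2.MORPH_OPEN,np.ones((3,3)));k,l,st,ce=cv2.connectedComponentsWithStats(m)
        i=1+np.argmax(st[1:,4]);out[n]=ce[i];out[n+'_n']=int(st[i,4]);out[n+'_z']=float(np.median(c['depth'][l==i]))
    return out,(b|g|d)
def at(c,px,z):
    o,d=rays(c,px);return o+d[0]*z
def atz(c,px,zw):
    o,d=rays(c,px);return o+d[0]*(zw-o[2])/d[0][2]
E
python3 - <<'E'
from h import *
c=pickle.load(open('w3.pkl','rb'))
m,f=meter(c,[240,140,160,165]);print(m)
K=at(c,m['key'],m['key_z']);D=at(c,m['disp'],m['disp_z']);print('key',K,'disp',D)
Kz=atz(c,m['key'],.0485);Dz=atz(c,m['disp'],.0425);print(Kz,Dz)
v=Dz-Kz;print('yaw',np.degrees(np.arctan2(v[1],v[0])))
r=cv2.minAreaRect(np.argwhere(f)[:,::-1].astype(np.float32));print(r)
B=np.array([atz(c,p,.042) for p in cv2.boxPoints(r)]);print(B,B.mean(0),np.linalg.norm(B[0]-B[1]),np.linalg.norm(B[1]-B[2]))
e=[B[1]-B[0],B[2]-B[1]];print([np.degrees(np.arctan2(q[1],q[0])) for q in e])
crop(c,'w3c.png',240,140,165,165,4)
t=cam('top');mt,ft=meter(t,[395,230,65,70]);print('top',mt,tri([(t,mt['key']),(c,m['key'])]),tri([(t,mt['disp']),(c,m['disp'])]))
print('bench z',xyz(c,[(200,200),(420,150)]))
E
```

```text
{'key': array([322.309 , 197.5904]), 'key_n': 686, 'key_z': 0.27549439668655396, 'disp': array([321.5, 269.5]), 'disp_n': 1408, 'disp_z': 0.2983231842517853}
key [ 0.4315 -0.2627  0.0476] disp [ 0.4926 -0.2822  0.0426]
[ 0.4314 -0.2626  0.0485] [ 0.4926 -0.2822  0.0425]
yaw -17.694029572274726
((322.5, 228.5), (133.0, 65.0), 90.0)
[[ 0.3975 -0.2792  0.042 ]
 [ 0.4127 -0.2296  0.042 ]
 [ 0.525  -0.2608  0.042 ]
 [ 0.5079 -0.3163  0.042 ]] [ 0.4608 -0.2715  0.042 ] 0.05188022917904422 0.11654206128243035
[np.float64(72.90858545035773), np.float64(-15.537418210595575)]
top {'key': array([425.5584, 278.974 ]), 'key_n': 77, 'key_z': 1.194334864616394, 'disp': array([433.6729, 252.5981]), 'disp_n': 107, 'disp_z': 1.2042814493179321} (array([ 0.4298, -0.262 ,  0.0562]), [0.00030728599543662215, 0.00030728599543659505]) (array([ 0.4978, -0.2856,  0.0315]), [0.0022606261013269494, 0.0022606261013270006])
bench z [[ 0.4076 -0.3768 -0.0004]
 [ 0.4239 -0.1671 -0.0006]]
```

View pics/w3c.png

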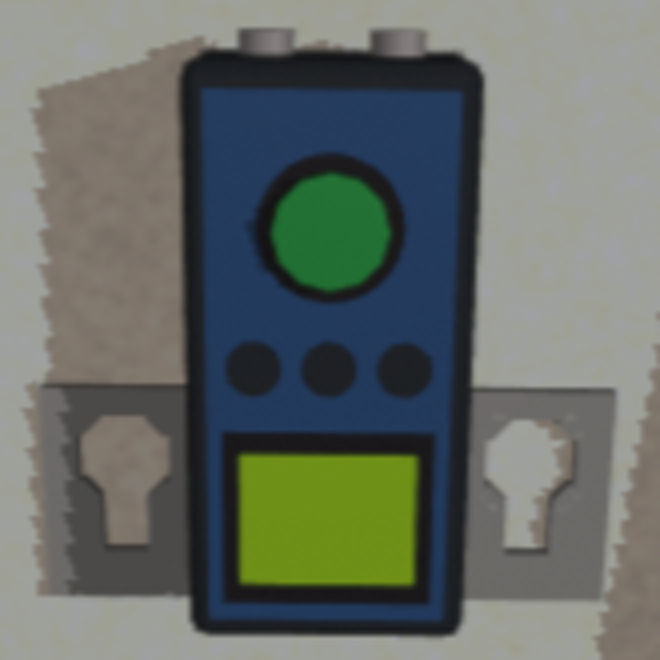

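```bash
python3 - <<'E'
from h import *
a=np.radians(-17.7)
delta(mk([.4562,-.2705,.006],[0,0,-1],[np.cos(a),np.sin(a),0]))
E
```

```text
shift mm [172.2   0.4   4.6] rotvec [ 0.0112  0.0011 -0.0007] n>= 3.4442861737350854 0.07500856759992267
shift after turn [172.1   0.6   4.8]
```

```bash
python3 -m handwheel '0 0 5 0.0112 0.0011 -0.0007 85;40 0.5 0 0 0 0 85;40 0 0 0 0 0 85;40 0 0 0 0 0 85;20 0 0 0 0 0 85;0 0 0 0 0 0 85;0 0 0 0 0 0 85;0 0 0 0 0 0 85'
python3 - <<'E'
from h import *
a=np.radians(-17.7)
delta(mk([.4562,-.2705,.006],[0,0,-1],[np.cos(a),np.sin(a),0]))
c=cam('wrist');cv2.imwrite('pics/w4.png',c['color'])
E
```

```text
clock: 7.0
position: [0.4568, -0.271, 0.0389]
ee_rot: [0.109, 0.698, -0.109, 0.699]
ft_force: [0.1, 0.1, 0.3]
grip_width: 0.993
shift mm [32.9  0.3 -0.8] rotvec [-0.0003  0.0011  0.0003] n>= 0.6581889798120573 0.007516270958762375
shift after turn [32.9  0.3 -0.8]
```

View pics/w4.png

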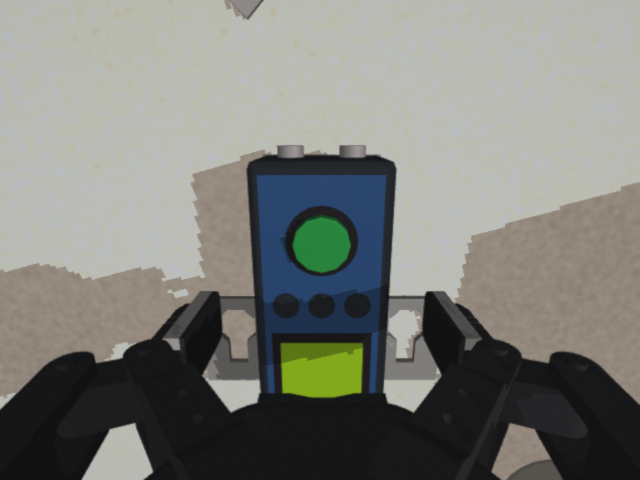

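Housing is centred between the fingers (key 321,245) and square. Descend and grip.

```bash
python3 -m handwheel '16 0 0 0 0 0 85;16 0 0 0 0 0 85;0 0 0 0 0 0 85;0 0 0 0 0 0 85;0 0 0 0 0 0 85;0 0 0 0 0 0 55;0 0 0 0 0 0 55;0 0 0 0 0 0 55' 70
python3 -m handwheel '0 0 0 0 0 0 55;0 0 0 0 0 0 55;0 0 0 0 0 0 55' 70
python3 - <<'E'
from h import *
o=manip.get_obs();print(o['grip_width']*85.4,o['torque']);print(pose())
E
```

```text
clock: 7.85
position: [0.4561, -0.2708, 0.0061]
ee_rot: [0.109, 0.699, -0.109, 0.699]
ft_force: [-0.9, 0.2, 5.1]
grip_width: 0.715
clock: 8.15
position: [0.4561, -0.2708, 0.0061]
ee_rot: [0.109, 0.699, -0.109, 0.699]
ft_force: [-0.7, 0.3, 5.4]
grip_width: 0.714
60.984556191302914 [ 0.0582  0.2623 -0.0739]
[[-0.0002  0.3044  0.9526  0.4561]
 [ 0.      0.9526 -0.3044 -0.2708]
 [-1.     -0.0001 -0.0002  0.0061]
 [ 0.      0.      0.      1.    ]]
```

Gripped at 61 mm (housing 62). Lift straight up.

```bash
python3 -m handwheel '-10 0 0 0 0 0 55;-30 0 0 0 0 0 55;-45 0 0 0 0 0 55;-45 0 0 0 0 0 55;-45 0 0 0 0 0 55;-45 0 0 0 0 0 55;-40 0 0 0 0 0 55;-20 0 0 0 0 0 55' 70
python3 -m handwheel '0 0 0 0 0 0 55;0 0 0 0 0 0 55'
python3 - <<'E'
from h import *
c=cam('wrist');cv2.imwrite('pics/w5.png',c['color']);o=manip.get_obs();print(o['grip_width']*85.4,o['ft_force']);print(pose())
w2=pickle.load(open('w2.pkl','rb'))
r=screws(w2,[(455,240),(351,240)]);P=[at(w2,q[3:5],np.median(w2['depth'][int(q[4])-3:int(q[4])+4,int(q[3])-3:int(q[3])+4])) for q in r];print(P)
E
```

```text
clock: 8.95
position: [0.4561, -0.2713, 0.289]
ee_rot: [0.109, 0.698, -0.109, 0.699]
ft_force: [0.5, 0.3, -4.8]
grip_width: 0.713
clock: 9.15
position: [0.4555, -0.2702, 0.2845]
ee_rot: [0.109, 0.699, -0.109, 0.698]
ft_force: [-0.4, -0.3, -5.5]
grip_width: 0.717
61.29717703500041 [-0.4694  0.0969 -4.3029]
[[-0.0034  0.3043  0.9526  0.4553]
 [ 0.0011  0.9526 -0.3043 -0.2701]
 [-1.     -0.     -0.0035  0.2839]
 [ 0.      0.      0.      1.    ]]
[array([0.6059, 0.0951, 0.207 ]), array([ 0.6077, -0.0043,  0.2073])]
```

View pics/w5.png

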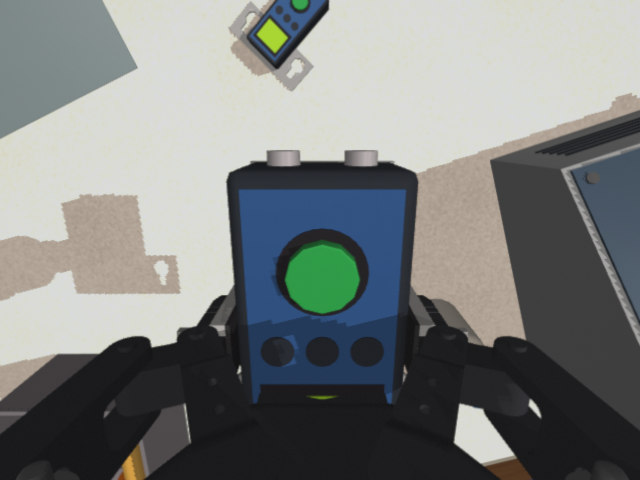

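```bash
cat > pan.py <<'E'
from h import *
w2=pickle.load(open('w2.pkl','rb'))
C=cloud(w2);m=np.zeros((480,640),bool);m[95:225,315:480]=1
Q=C[m];Q=Q[np.isfinite(Q).all(1)]
for _ in range(3):
    mu=Q.mean(0);n=np.linalg.svd(Q-mu,full_matrices=False)[2][2];n*=np.sign(n[2]);e=(Q-mu)@n;Q=Q[np.abs(e)<2.5*e.std()+1e-4]
sc=screws(w2,[(455,240),(351,240)])
def onplane(px,h):
    o,d=rays(w2,px);return o+d[0]*((mu-o)@n+h)/(d[0]@n)
SL,SR=[onplane(q[3:5],.0115) for q in sc]
y=(SL-SR)/np.linalg.norm(SL-SR);y-=n*(n@y);y/=np.linalg.norm(y);x=np.cross(y,n)
O=(SL+SR)/2-.0115*n-.048*x
Rp=np.c_[x,y,n]
def P(p): return O+Rp@(np.array(p,float)/1e3)
def topan(w): return (np.array(w)-O)@Rp*1e3
def tcp_for(dx,dz,dy=0): # home-relative: meter dx up slope, dz off face
    return mk(P([-10+dx,dy,21+dz])-Rp@np.array([.0002,0,.0149]),-n,x)
E
python3 - <<'E'
from pan import *
print(SL,SR,np.linalg.norm(SL-SR),e.std());print(O,n,np.degrees(np.arccos(n[2])),x,y)
# pivot check
r=cams.recognise
pv=onplane((403,302),.024);print('pivot pan',topan(pv),'tip',topan(onplane((398,357),.024)))
# twin screw heads
s3=screws(w2,[(528,241)]);print(topan(onplane(s3[0][3:5],.0115)))
# from top+side
print('tri heads in panel',topan([0.604,0.095,0.2035]),topan([ 0.6059,-0.0053,0.2041]))
delta(tcp_for(20,60))
E
```

```text
[0.6061 0.0952 0.2068] [ 0.6079 -0.0042  0.2069] 0.09948912035107114 0.00039591876990017507
[0.5684 0.0448 0.1761] [-0.4241 -0.0067  0.9056] 25.094758752798484 [0.9054 0.0172 0.4241] [-0.0185  0.9998 -0.0012]
pivot pan [107.0468   1.5849  24.    ] tip [169.1054   0.8709  24.    ]
[ 47.8651 119.2821  11.5   ]
tri heads in panel [44.6834 49.5488  9.4   ] [ 44.9287 -50.7699   9.8122]
shift mm [ 43.8 328.2  -6. ] rotvec [-0.3228 -0.4377  0.07  ] n>= 6.623736311803679 3.6581365774818395
shift after turn [ 81.6 312.8  72. ]
```

```bash
python3 -m handwheel '0 0 0 -0.0807 -0.1094 0.0175 55;0 0 0 -0.0807 -0.1094 0.0175 55;0 0 0 -0.0807 -0.1094 0.0175 55;0 0 0 -0.0807 -0.1094 0.0175 55;0 25 5 0 0 0 55;0 40 10 0 0 0 55;0 48 10 0 0 0 55;0 48 10 0 0 0 55'
python3 -m handwheel '0 48 10 0 0 0 55;0 48 10 0 0 0 55;0 38 10 0 0 0 55;0 18 7 0 0 0 55;20 0 0 0 0 0 55;30 0 0 0 0 0 55;20 0 0 0 0 0 55;10 0 0 0 0 0 55'
python3 -m handwheel '0 0 0 0 0 0 55;0 0 0 0 0 0 55;0 0 0 0 0 0 55'
python3 - <<'E'
from pan import *
delta(tcp_for(20,60));delta(tcp_for(20,20))
for nme in ('top','side','wrist'):
    c=cam(nme);cv2.imwrite(f'pics/i_{nme}.png',c['color'])
    if nme=='top':crop(c,'i_topc.png',180,110,180,160,4)
    if nme=='side':crop(c,'i_sidec.png',235,125,200,150,4)
o=manip.get_obs();print(o['ft_force'],o['grip_width']*85.4)
E
```

```text
clock: 10.0
position: [0.4835, -0.1074, 0.2977]
ee_rot: [-0.006, 0.537, 0.007, 0.843]
ft_force: [1.7, -0.1, -3.6]
grip_width: 0.716
clock: 10.8
position: [0.5478, 0.0436, 0.2384]
ee_rot: [-0.007, 0.539, 0.007, 0.843]
ft_force: [-0.7, -0.5, -4.4]
grip_width: 0.709
clock: 11.1
position: [0.5496, 0.0443, 0.244]
ee_rot: [-0.006, 0.535, 0.007, 0.845]
ft_force: [0.4, 0.0, -3.7]
grip_width: 0.715
shift mm [ 3.4  0.2 -1.9] rotvec [0.0003 0.0031 0.0004] n>= 0.07767880605280084 0.02079243034769029
shift after turn [ 3.4  0.2 -1.9]
shift mm [43.4  0.3 -2. ] rotvec [0.0003 0.0031 0.0004] n>= 0.8684297527945976 0.02079243034769029
shift after turn [43.4  0.2 -1.9]
[-0.535  -0.3422 -4.9153] 61.06096974186387
```

View pics/i_topc.png

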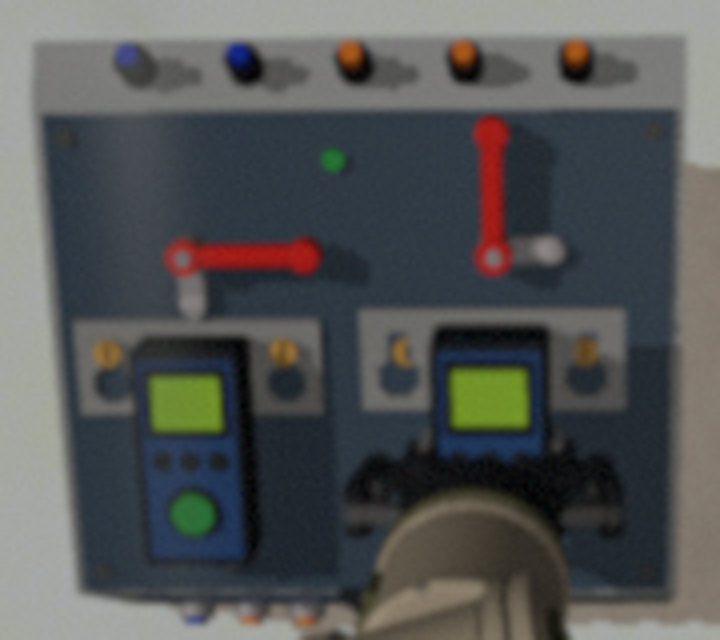

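View pics/i_sidec.png

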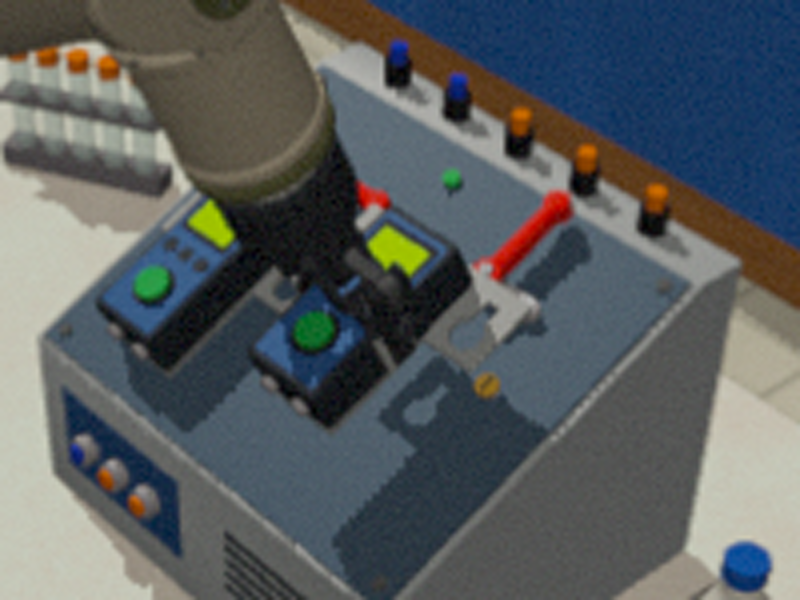

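View pics/i_wrist.png

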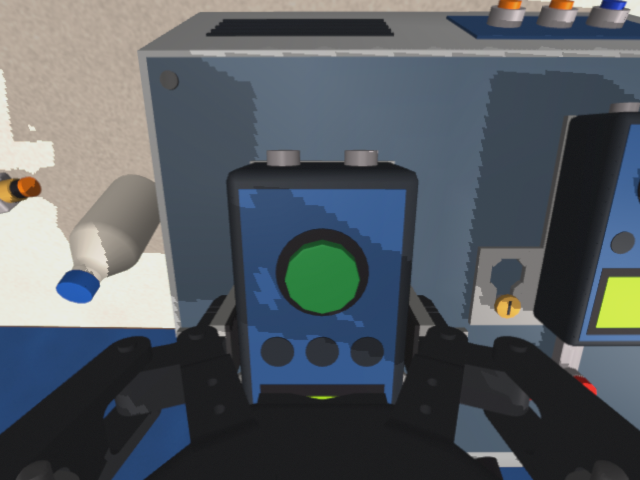

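The crops show the held plate hovering over the bay with the screws near the keyholes (parallax aside). Go closer, to 20 mm, then check.

```bash
python3 -m handwheel '15 0 -2 0 0.003 0 55;20 0 0 0 0 0 55;8 0 0 0 0 0 55;0 0 0 0 0 0 55;0 0 0 0 0 0 55;0 0 0 0 0 0 55'
python3 - <<'E'
from pan import *
delta(tcp_for(20,20))
for nme in ('top','side'):
    c=cam(nme)
    if nme=='top':crop(c,'j_topc.png',260,170,85,70,8)
    if nme=='side':crop(c,'j_sidec.png',285,170,100,75,8)
    T=pose(); # predicted slots in image
    G=T[:3,3]+T[:3,:3]@np.array([-.0149,0,.0002])
    def mp(p): return G+T[:3,:3]@(np.array([-p[2],p[1],p[0]])/1e3)
    print(nme,'bigL,bigR px',proj(c,[mp((38,50,-21)),mp((38,-50,-21))]),'heads',proj(c,[SL,SR]))
o=manip.get_obs();print(o['ft_force'],o['grip_width']*85.4)
E
```

```text
clock: 11.85
position: [0.5662, 0.0445, 0.2043]
ee_rot: [-0.006, 0.536, 0.007, 0.844]
ft_force: [0.0, -0.1, -4.4]
grip_width: 0.715
shift mm [ 0.4  0.2 -0.1] rotvec [0.0003 0.0003 0.0004] n>= 0.009320237319879706 0.003688923887765642
shift after turn [ 0.4  0.2 -0.1]
top bigL,bigR px [[280.9643 198.0851]
 [325.8599 198.0912]] heads [[281.3377 197.0403]
 [325.6517 197.0545]]
side bigL,bigR px [[329.1178 199.2169]
 [356.5867 218.0157]] heads [[330.1277 201.1044]
 [357.3232 219.7989]]
[-0.0011  0.2457 -4.121 ] 61.01305635148081
```

View pics/j_topc.png

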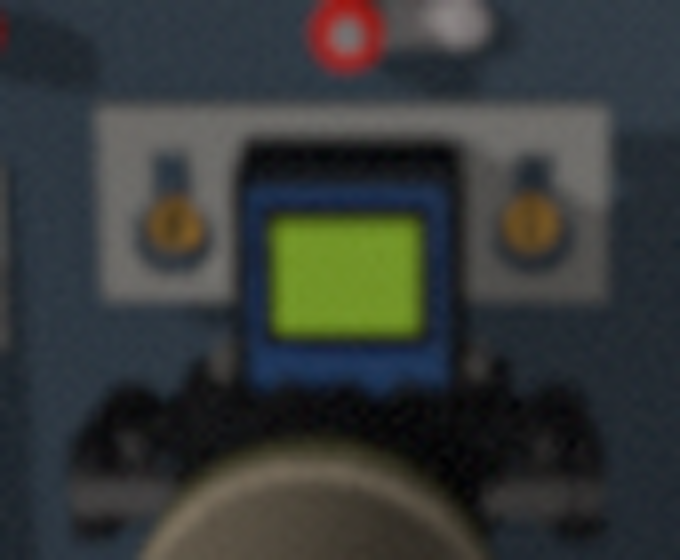

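View pics/j_sidec.png

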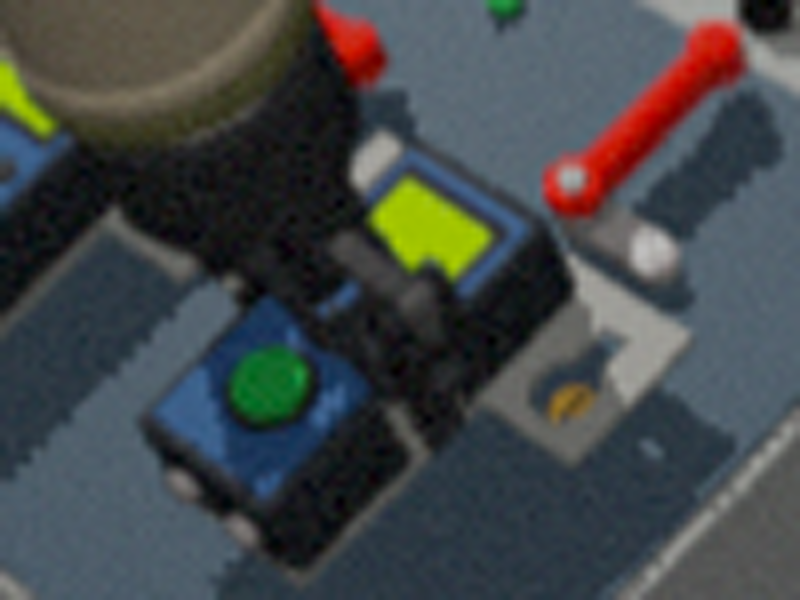

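Both views match prediction: heads centred in the big ends after parallax (top crop: head (175,228) in hole around (173,235)). Go down through.

```bash
python3 -m handwheel '6 0 0 0 0 0 55;6 0 0 0 0 0 55;4 0 0 0 0 0 55;0 0 0 0 0 0 55;0 0 0 0 0 0 55;0 0 0 0 0 0 55'
python3 - <<'E'
from pan import *
delta(tcp_for(20,0)); o=manip.get_obs();print(o['ft_force'],o['torque'])
E
```

```text
clock: 12.55
position: [0.5727, 0.0445, 0.1888]
ee_rot: [-0.006, 0.537, 0.007, 0.844]
ft_force: [-0.2, 0.6, -4.5]
grip_width: 0.715
shift mm [3.6 0.4 0.5] rotvec [ 0.0005 -0.0009  0.0008] n>= 0.07361917311664197 0.008997122660137913
shift after turn [3.6 0.4 0.5]
[-0.2265  0.5573 -4.534 ] [-0.0569  0.8649  0.0099]
```

Heads passed without resistance (3.6 mm left, no contact force). Lower to touch.

```bash
python3 -m handwheel '2 0 0 0 0 0 55;1.5 0 0 0 0 0 55;0 0 0 0 0 0 55;0 0 0 0 0 0 55;0 0 0 0 0 0 55'
python3 - <<'E'
from pan import *
delta(tcp_for(20,0)); o=manip.get_obs();print(o['ft_force'],o['torque'])
E
```

```text
clock: 13.05
position: [0.5739, 0.0445, 0.1868]
ee_rot: [-0.006, 0.537, 0.007, 0.844]
ft_force: [-16.5, -2.7, 12.8]
grip_width: 0.716
shift mm [1.2 0.4 0.3] rotvec [-0.     -0.0008  0.0002] n>= 0.026458407684427948 0.005809589632245206
shift after turn [1.2 0.4 0.3]
[-16.5215  -2.7005  12.8314] [0.2079 2.5775 0.3321]
```

Contact at ~1 mm of the estimated face. Ease off slightly and slide down the slope.

```bash
python3 -m handwheel '-0.6 0 0 0 0 0 55;0 0 -4 0 0 0 55;0 0 -5 0 0 0 55;0 0 -4 0 0 0 55;0 0 0 0 0 0 55;0 0 0 0 0 0 55'
python3 - <<'E'
from pan import *
delta(tcp_for(0,0)); o=manip.get_obs();print(o['ft_force'],o['torque'],o['ft_force']@Rp)
c=cam('top');crop(c,'k_topc.png',260,170,85,70,8)
c=cam('side');crop(c,'k_sidec.png',285,170,100,75,8)
E
```

```text
clock: 13.65
position: [0.5623, 0.0445, 0.1814]
ee_rot: [-0.005, 0.536, 0.007, 0.844]
ft_force: [-4.6, -0.3, 8.5]
grip_width: 0.714
shift mm [ 1.3  0.2 -6.9] rotvec [-0.0001  0.0004  0.0001] n>= 0.13977044704176503 0.0027275702004461696
shift after turn [ 1.3  0.2 -6.9]
[-4.5704 -0.2504  8.5314] [0.3632 0.7803 0.0386] [-0.5243 -0.1763  9.6659]
```

View pics/k_sidec.png

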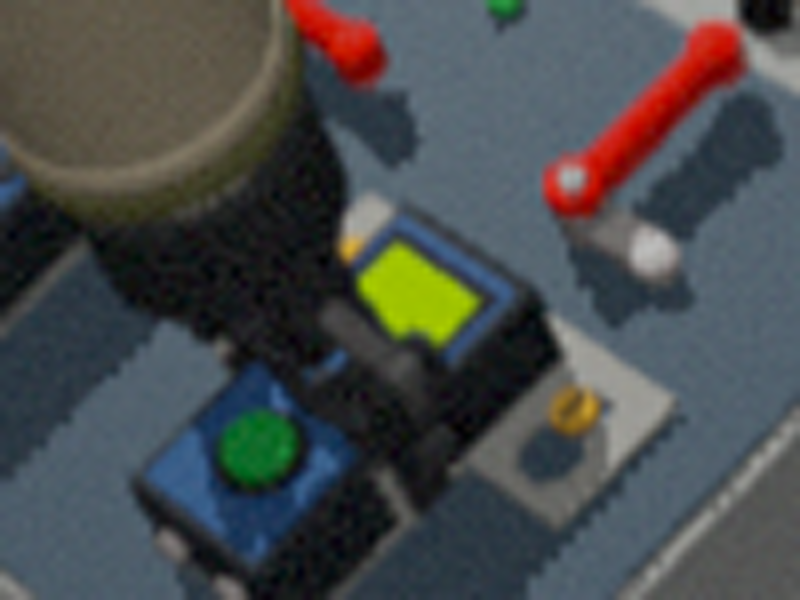

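View pics/k_topc.png

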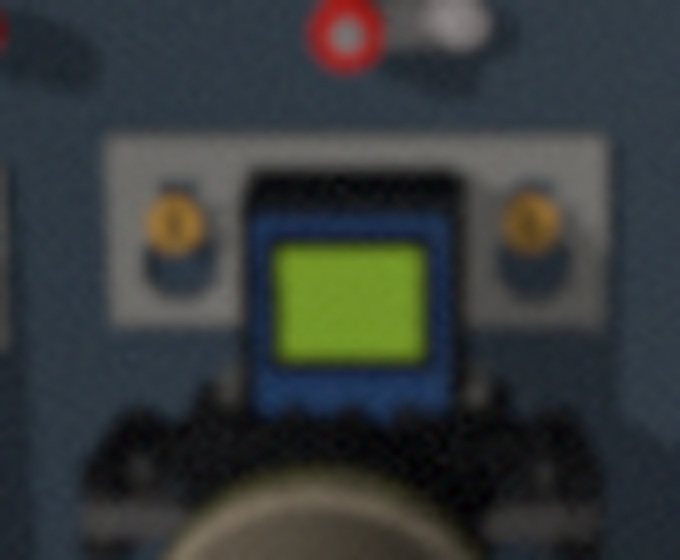

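Both shanks are in the slots and it slides freely. Finish the slide.

```bash
python3 -m handwheel '0 0 -3 0 0 0 55;0 0 -3 0 0 0 55;0 0 -2 0 0 0 55;0 0 0 0 0 0 55;0 0 0 0 0 0 55;0 0 0 0 0 0 55'
python3 - <<'E'
from pan import *
delta(tcp_for(0,0)); o=manip.get_obs();print(o['torque'],o['ft_force']@Rp)
c=cam('top');crop(c,'l_topc.png',180,110,180,160,4)
c=cam('side');crop(c,'l_sidec.png',285,170,100,75,8)
E
```

```text
clock: 14.35
position: [0.556, 0.0444, 0.1785]
ee_rot: [-0.006, 0.536, 0.008, 0.844]
ft_force: [4.3, -0.3, 5.1]
grip_width: 0.713
shift mm [ 1.4  0.2 -0. ] rotvec [0.0004 0.0023 0.0001] n>= 0.027528096700410055 0.015795972470378932
shift after turn [1.4 0.2 0. ]
[ 0.0976 -0.5984  0.0356] [ 6.013  -0.3821  2.7606]
```

View pics/l_sidec.png

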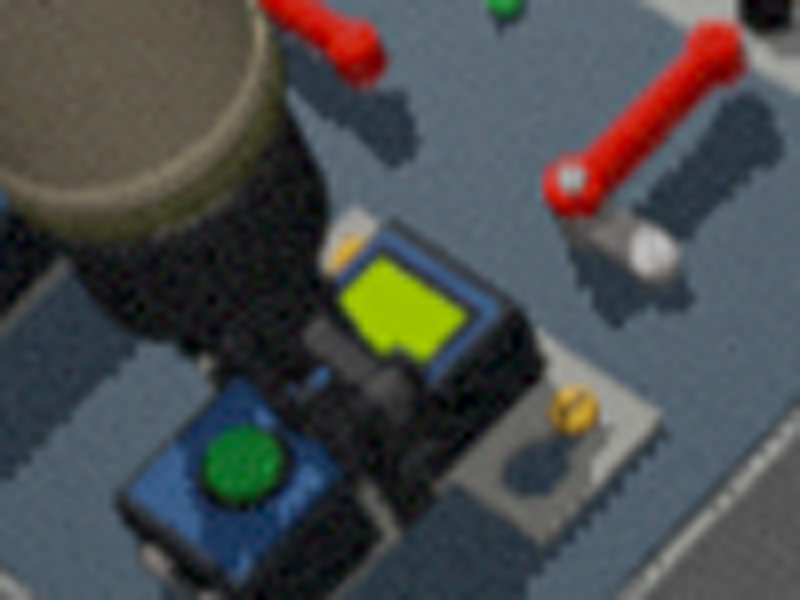

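View pics/l_topc.png

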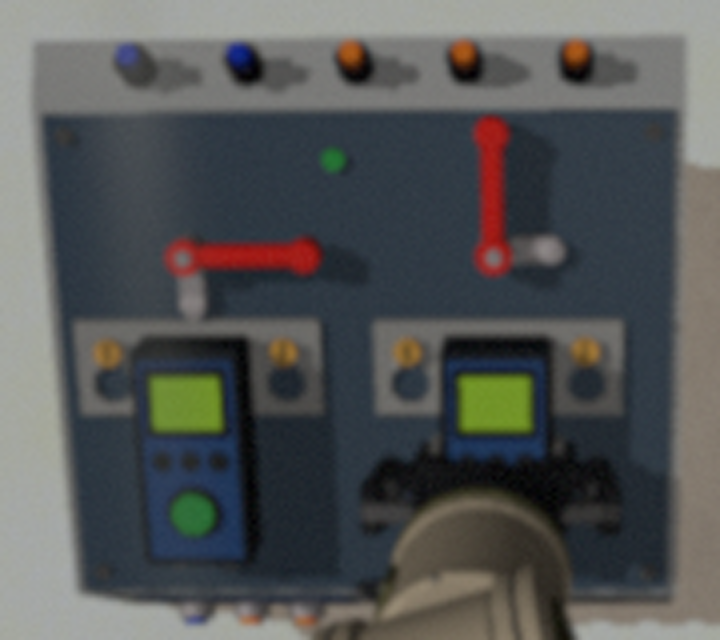

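Home: top crop shows our plate edge and keyholes level with the twin's (y=320, screws at 352), and +6 N up-slope reaction shows it is against the shanks. Release and retreat.

```bash
python3 -m handwheel '0 0 0 0 0 0 62;0 0 0 0 0 0 70;0 0 0 0 0 0 78;0 0 0 0 0 0 85;0 0 0 0 0 0 85;-20 0 0 0 0 0 85;-40 0 0 0 0 0 85;-45 0 0 0 0 0 85'
python3 -m handwheel '-30 0 0 0 0 0 0;0 0 0 0 0 0 0;0 0 0 0 0 0 0;0 0 0 0 0 0 0'
python3 - <<'E'
from pan import *
T=pose();print('tcp pan',topan(T[:3,3])); o=manip.get_obs();print(o['torque'],o['ft_force'],o['grip_width'])
c=avgcam('wrist',2);pickle.dump(c,open('w6.pkl','wb'));cv2.imwrite('pics/w6.png',c['color'])
E
```

```text
clock: 15.25
position: [0.5091, 0.0431, 0.2721]
ee_rot: [-0.006, 0.538, 0.007, 0.843]
ft_force: [0.4, 1.0, 0.1]
grip_width: 0.994
clock: 15.65
position: [0.4975, 0.0432, 0.2982]
ee_rot: [-0.006, 0.538, 0.007, 0.843]
ft_force: [-0.5, 0.5, 0.1]
grip_width: 0.328
tcp pan [-12.5135  -0.4219 140.6794]
[-0.0185  0.475  -0.0283] [-0.5067  0.4892  0.1292] 0.32796995574060556h.py:65: RuntimeWarning: All-NaN slice encountered
  c['T']=T;z=np.array(zs);z[z==0]=np.nan;c['depth']=np.nan_to_num(np.nanmedian(z,0));c['Ts']=Ts
```

View pics/w6.png

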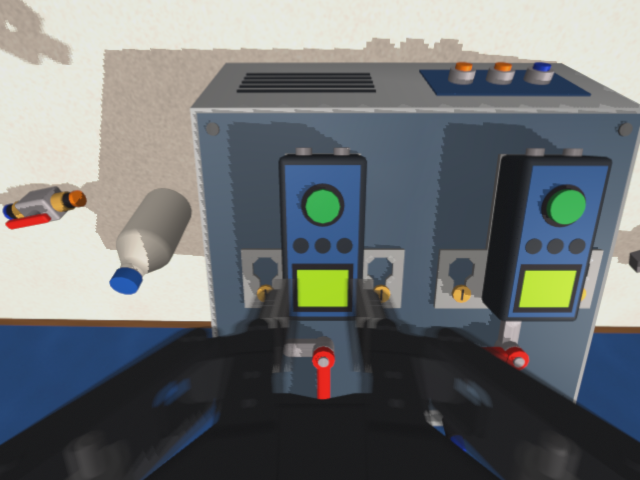

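The meter hangs like its twin; key at (322,205), pivot (323,356), lever still straight up. Fingers still closing. Measure pivot and key in panel axes.

```bash
python3 - <<'E'
from pan import *
c=pickle.load(open('w6.pkl','rb'))
def on(px,h):
    o,d=rays(c,px);return topan(o+d[0]*((O-o)@n+h)/(d[0]@n))
m,f=meter(c,[270,150,105,180]);print('key',on(m['key'],.0485),'disp',on(m['disp'],.0425), m['key_z'],topan(at(c,m['key'],m['key_z'])))
m2,f=meter(c,[485,150,125,180]);print('twin key',on(m2['key'],.0485),'disp',on(m2['disp'],.0425))
print('pivot',on((323,356),.024),'handle',on((324,390),.024))
for q in screws(c,[(265,293),(382,293),(461,294)],9): print(on(q[3:5],.0115))
print(on((243,308),.004),on((402,308),.004),'twin',on((437,308),.004))
d=mk(P([155,45,70]),-n,x);delta(d)
E
```

```text
key [-36.2688  -0.2381  48.5   ] disp [27.9865 -0.3348 42.5   ] 0.23708981275558472 [-36.2799  -0.238   48.557 ]
twin key [-36.2797 168.8419  48.5   ] disp [ 28.5971 170.9852  42.5   ]
pivot [101.5729   0.42    24.    ] handle [137.1252   1.3706  24.    ]
[ 45.6914 -51.8263  11.5   ]
[46.0435 51.8183 11.5   ]
[ 47.4773 119.6606  11.5   ]
[ 65.9009 -71.7017   4.    ] [65.6204 71.4509  4.    ] twin [ 65.5872 102.9481   4.    ]
shift mm [ 69.9  45.4 167.8] rotvec [ 0.0008 -0.0033  0.0016] n>= 3.7475366881198795 0.024955201295125636
shift after turn [ 70.6  45.4 167.5]
```

Key at panel (−36.3, −0.2, 48.6), which is what a home meter must give. Now to the lever: left of the handle, fingers shut.

```bash
python3 -m handwheel '0 10 42 0 0 0 0;0 12 42 0 0 0 0;0 12 42 0 0 0 0;0 11 42 0 0 0 0;25 0 0 0 0 0 0;25 0 0 0 0 0 0;20 0 0 0 0 0 0;0 0 0 0 0 0 0'
python3 -m handwheel '0 0 0 0 0 0 0;0 0 0 0 0 0 0'
python3 - <<'E'
from pan import *
T=pose();print('tcp pan',topan(T[:3,3])); o=manip.get_obs();print(o['ft_force'],o['grip_width'])
delta(mk(P([155,38,13]),-n,x))
c=cam('top');crop(c,'n_topc.png',180,110,180,160,4)
c=cam('side');crop(c,'n_sidec.png',235,105,200,150,4)
c=cam('wrist');cv2.imwrite('pics/n_w.png',c['color'])
E
```

```text
clock: 16.55
position: [0.678, 0.0913, 0.3021]
ee_rot: [-0.007, 0.54, 0.006, 0.842]
ft_force: [0.1, 0.2, 0.3]
grip_width: -0.007
clock: 16.75
position: [0.6789, 0.0918, 0.3083]
ee_rot: [-0.006, 0.536, 0.007, 0.844]
ft_force: [-0.1, -0.6, -0.2]
grip_width: -0.002
tcp pan [156.8773  44.8194  72.6105]
[-0.0762 -0.5749 -0.1614] -0.0022693407328293422
shift mm [59.6 -6.8 -1.9] rotvec [0.0003 0.0002 0.0005] n>= 1.2005740440946937 0.0038951169342367545
shift after turn [59.6 -6.8 -1.9]
```

View pics/n_sidec.png

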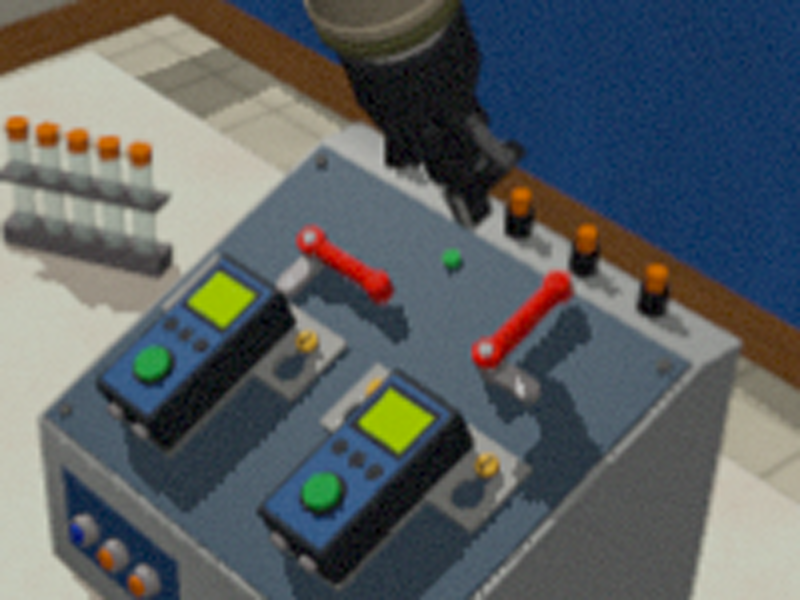

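View pics/n_topc.png

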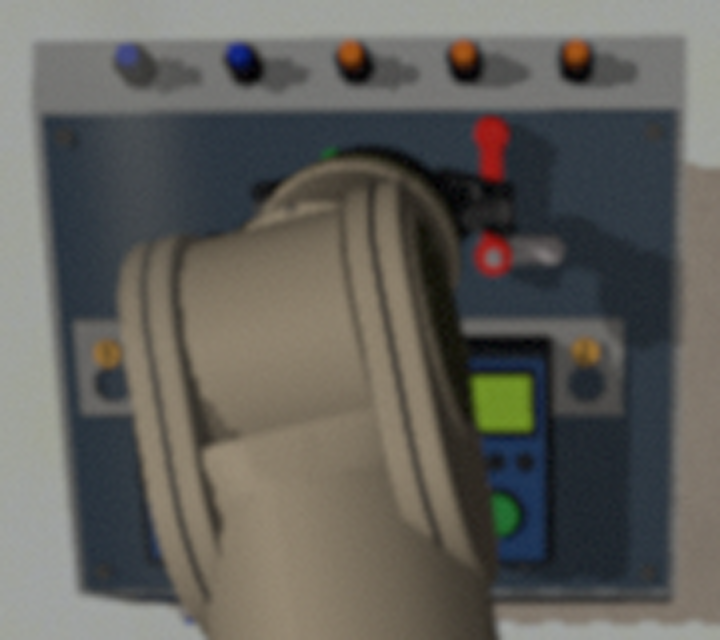

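```bash
python3 -m handwheel '20 -3 -1 0 0 0 0;20 -3 -1 0 0 0 0;14 0 0 0 0 0 0;5 0 0 0 0 0 0;0 0 0 0 0 0 0;0 0 0 0 0 0 0;0 0 0 0 0 0 0'
python3 - <<'E'
from pan import *
T=pose();print('tcp pan',topan(T[:3,3])); o=manip.get_obs();print(o['ft_force'])
c=cam('side');crop(c,'o_sidec.png',305,115,110,82,7)
E
```

```text
clock: 17.6
position: [0.7022, 0.0862, 0.254]
ee_rot: [-0.006, 0.536, 0.007, 0.844]
ft_force: [-0.4, 0.4, 0.9]
grip_width: 0.004
tcp pan [154.8883  38.8866  13.5249]
[-0.4056  0.3839  0.919 ]
```

View pics/o_sidec.png

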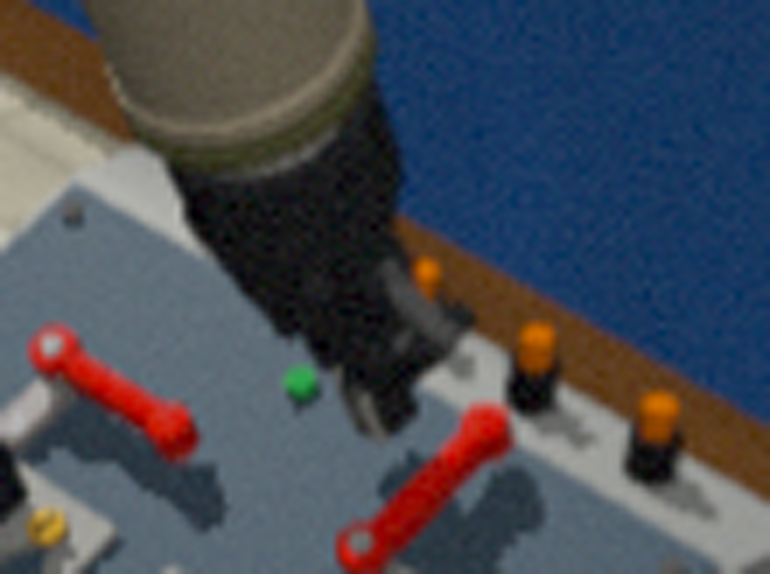

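Fingers stand just left of the handle (crop (375,420)), 13.5 mm off the face. Sweep round.

```bash
python3 -m handwheel '0 -11 0 0 0 0 0;0 -11 0 0 0 0 0;0 -9 1.5 0 0 0 0;0 -9 1.5 0 0 0 0;0 -9 -1.5 0 0 0 0;0 -9 -2 0 0 0 0;0 -8 -4.5 0 0 0 0;0 -8 -5 0 0 0 0'
python3 - <<'E'
from pan import *
T=pose();print('tcp pan',topan(T[:3,3])); o=manip.get_obs();print(o['ft_force']@Rp)
c=cam('side');crop(c,'p_sidec.png',305,115,110,110,5)
c=cam('top');crop(c,'p_topc.png',180,110,180,160,4)
E
```

```text
clock: 18.45
position: [0.694, 0.0111, 0.2486]
ee_rot: [-0.006, 0.537, 0.007, 0.844]
ft_force: [0.2, 1.2, -0.0]
grip_width: -0.001
tcp pan [143.8664 -36.0966  12.654 ]
[ 0.2163  1.2449 -0.1057]
```

View pics/p_sidec.png

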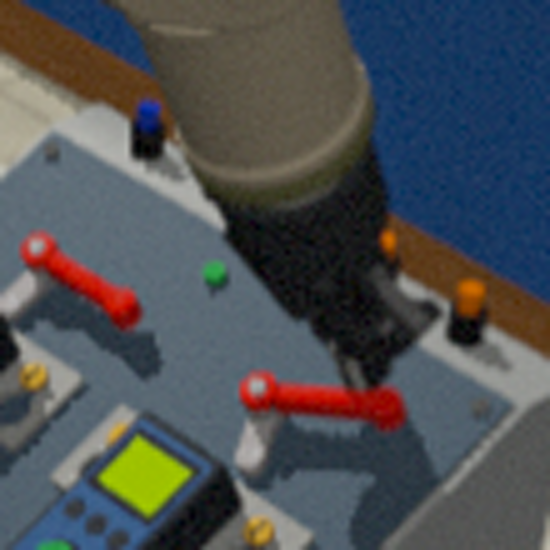

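The lever turns as planned (about 55° here). Continue.

```bash
python3 -m handwheel '0 -6 -7 0 0 0 0;0 -6 -7 0 0 0 0;0 -3 -5 0 0 0 0;0 -1 -5 0 0 0 0;0 0 -4 0 0 0 0;0 0 0 0 0 0 0;0 0 0 0 0 0 0'
python3 - <<'E'
from pan import *
T=pose();print('tcp pan',topan(T[:3,3])); o=manip.get_obs();print(o['ft_force']@Rp)
c=cam('side');crop(c,'q_sidec.png',285,115,110,110,5)
E
```

```text
clock: 19.25
position: [0.672, -0.0053, 0.2394]
ee_rot: [-0.006, 0.534, 0.007, 0.846]
ft_force: [18.5, -1.1, -2.9]
grip_width: 0.001
tcp pan [119.7532 -52.0135  13.7384]
[ 15.4677  -1.4481 -10.4968]
```

View pics/q_sidec.png

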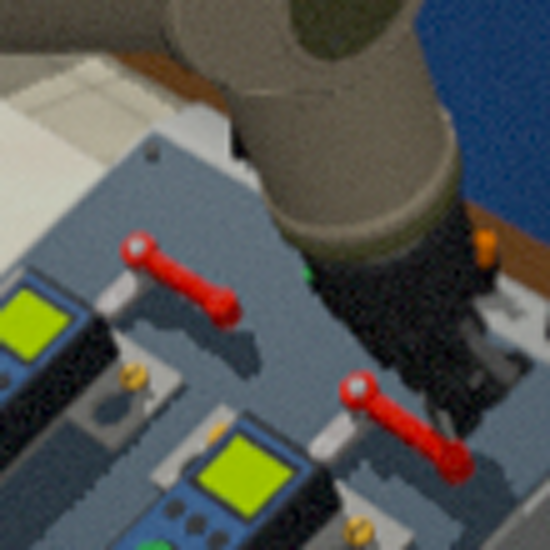

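Lever is against its stop, parallel to the twin's. Back off, lift and move above the key.

```bash
python3 -m handwheel '0 0 5 0 0 0 0;0 0 6 0 0 0 0;-30 0 0 0 0 0 0;-40 0 0 0 0 0 0;0 13 -36 0 0 0 0;0 13 -44 0 0 0 0;0 13 -44 0 0 0 0;0 13 -40 0 0 0 0'
python3 -m handwheel '0 0 0 0 0 0 0;0 0 0 0 0 0 0;0 0 0 0 0 0 0'
python3 - <<'E'
from pan import *
T=pose();print('tcp pan',topan(T[:3,3])); o=manip.get_obs();print(o['ft_force']@Rp)
delta(mk(P([-36.3,-.2,54]),-n,x))
c=cam('side');crop(c,'r_sidec.png',285,115,130,130,5)
c=cam('top');crop(c,'r_topc.png',180,110,180,160,4)
c=cam('wrist');cv2.imwrite('pics/r_w.png',c['color'])
E
```

```text
clock: 20.1
position: [0.498, 0.0445, 0.2343]
ee_rot: [-0.006, 0.537, 0.007, 0.843]
ft_force: [0.3, 1.0, -0.3]
grip_width: -0.001
clock: 20.4
position: [0.5009, 0.044, 0.2363]
ee_rot: [-0.006, 0.537, 0.007, 0.844]
ft_force: [0.1, -0.8, -0.7]
grip_width: -0.001
tcp pan [-35.604    0.429   83.1909]
[-0.1667 -0.8225 -0.6411]
shift mm [29.2 -0.6 -0.7] rotvec [-0.0002  0.      0.0008] n>= 0.5841196028840187 0.005343502192315362
shift after turn [29.2 -0.6 -0.7]
```

View pics/r_sidec.png

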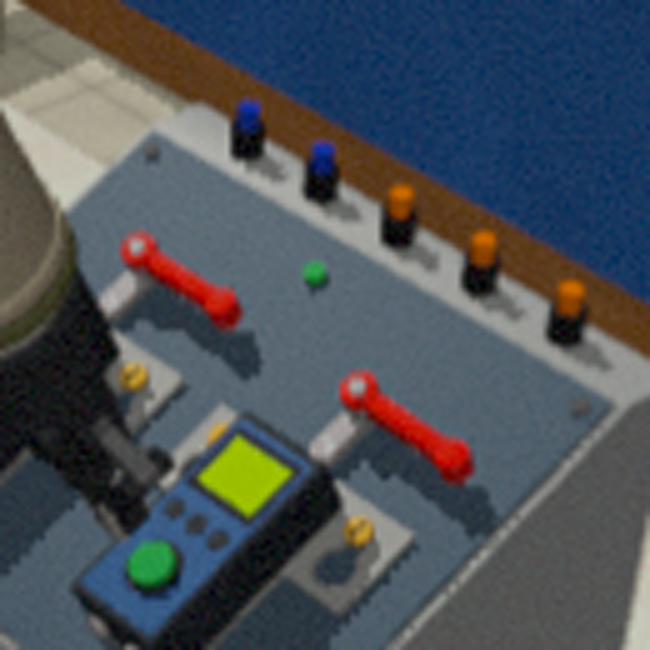

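View pics/r_w.png

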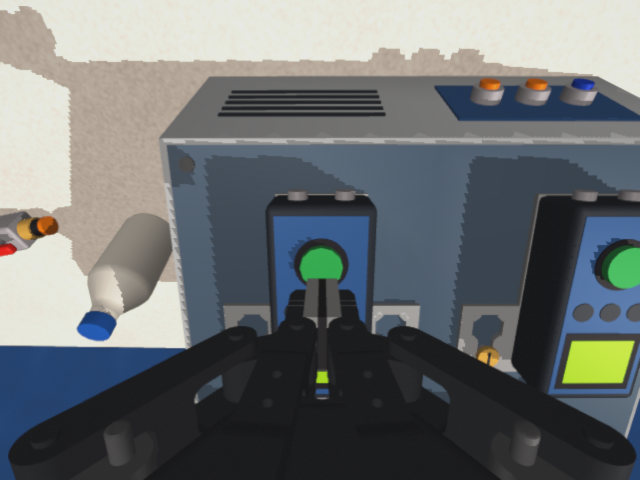

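Lever stays locked; the closed fingertips are over the key (322,265). Approach and press.

```bash
python3 -m handwheel '14 -0.5 -0.7 0 0 0 0;14 0 0 0 0 0 0;0 0 0 0 0 0 0;0 0 0 0 0 0 0;0 0 0 0 0 0 0;0 0 0 0 0 0 0'
python3 - <<'E'
from pan import *
T=pose();print('tcp pan',topan(T[:3,3])); o=manip.get_obs();print(o['ft_force']@Rp)
E
```

```text
clock: 21.15
position: [0.5115, 0.0439, 0.2106]
ee_rot: [-0.006, 0.537, 0.007, 0.844]
ft_force: [-0.2, -0.9, -0.1]
grip_width: -0.002
tcp pan [-36.955    0.1939  55.3597]
[-0.2134 -0.8969 -0.0628]
```

```bash
python3 -m handwheel '6 0 0 0 0 0 0;2 0 0 0 0 0 0;2 0 0 0 0 0 0;1 0 0 0 0 0 0;0 0 0 0 0 0 0;0 0 0 0 0 0 0;0 0 0 0 0 0 0'
python3 - <<'E'
from pan import *
T=pose();print('tcp pan',topan(T[:3,3])); o=manip.get_obs();print(o['ft_force']@Rp)
c=cam('wrist');cv2.imwrite('pics/s_w.png',c['color'])
c=cam('side');crop(c,'s_sidec.png',285,170,100,75,8)
E
```

```text
clock: 21.85
position: [0.5158, 0.0441, 0.2016]
ee_rot: [-0.006, 0.537, 0.007, 0.844]
ft_force: [-22.3, -1.6, 25.1]
grip_width: -0.001
tcp pan [-36.7991   0.3154  45.4372]
[-9.606  -1.1915 32.2117]
```

View pics/s_w.png

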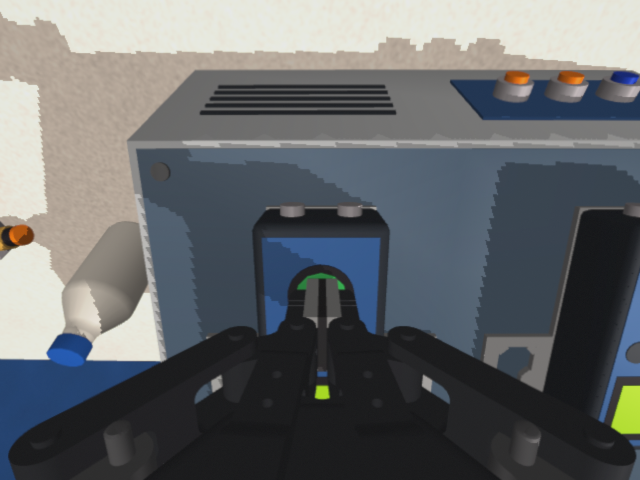

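Normal force 32 N, well beyond the 4.2 N needed: the key bottomed at 45.4 mm. Retreat.

```bash
python3 -m handwheel '-4 0 0 0 0 0 0;-10 0 0 0 0 0 0;-30 0 0 0 0 0 0;-45 0 0 0 0 0 0;-40 0 0 0 0 0 0;0 0 0 0 0 0 0;0 0 0 0 0 0 0;0 0 0 0 0 0 0'
python3 -m handwheel '0 0 0 0 0 0 0;0 0 0 0 0 0 0'
python3 - <<'E'
from pan import *
T=pose();print('tcp pan',topan(T[:3,3])); o=manip.get_obs();print(o['clock'],o['ft_force'],o['joint_velocities'])
c=avgcam('wrist',2);cv2.imwrite('pics/t_w.png',c['color'])
def on(px,h):
    o,d=rays(c,px);return topan(o+d[0]*((O-o)@n+h)/(d[0]@n))
g=proj(c,[P([-36,0,48])])[0];print(g)
m,f=meter(c,[g[0]-45,g[1]-45,90,140]);print('key',m['key'],topan(at(c,m['key'],m['key_z'])),'disp',topan(at(c,m['disp'],m['disp_z'])))
c=cam('top');crop(c,'t_topc.png',180,110,290,200,2.7)
c=cam('side');crop(c,'t_sidec.png',235,125,250,180,3)
E
```

```text
clock: 22.75
position: [0.461, 0.043, 0.3154]
ee_rot: [-0.006, 0.538, 0.007, 0.843]
ft_force: [0.3, 0.0, -0.3]
grip_width: -0.0
clock: 22.95
position: [0.4612, 0.0431, 0.3156]
ee_rot: [-0.006, 0.538, 0.007, 0.843]
ft_force: [-0.0, 0.1, -0.2]
grip_width: 0.001
tcp pan [-37.9822   0.1579 171.8389]
22.95 [-0.0042  0.0855 -0.1523] [ 0.0003 -0.0023 -0.0026 -0.0046 -0.0011  0.002  -0.0008]
[321.9441 229.6432]
key [321.5461 229.4179] [-36.3157  -0.3177  48.4819] disp [ 15.4258 -16.7019  43.7469]h.py:65: RuntimeWarning: All-NaN slice encountered
  c['T']=T;z=np.array(zs);z[z==0]=np.nan;c['depth']=np.nan_to_num(np.nanmedian(z,0));c['Ts']=Ts
```

View pics/t_w.png

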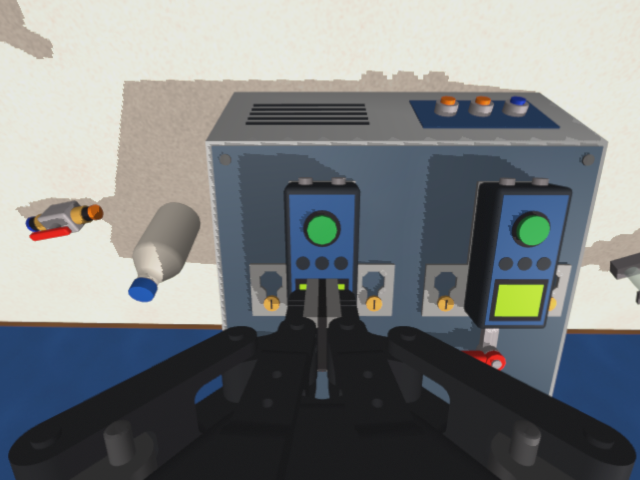

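View pics/t_sidec.png

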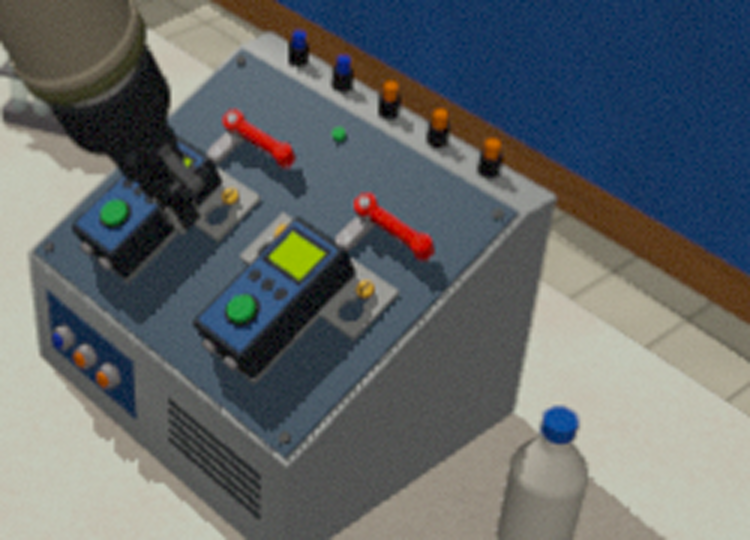

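The key is out again at (−36.3, −0.3, 48.5), the meter is home, the lever is level to the right like the twin's, and the arm is clear and at rest.

```bash
python3 -c "
from workcell import hand_in
print(hand_in())"
```

```text
the job is handed in; nothing more can be done
None
```

I hung the larger meter in the empty bay, swung its red cam lever fully right, and pressed the green key. I handed in at about 23 s. No verdict was reported, so success rests on my own checks.

**Last checks that agreed:**
- **Meter home:** the key sat at panel (−36.3, −0.3, 48.5) mm, against (−36, 0, 48.5) for a home meter with its key out. The plate edge and keyholes lined up with the twin's.
- **Lever locked:** I pushed it against its stop with about 15 N. It looked level to the right and parallel to the twin's lever. I did not measure the angle as a number.
- **Key pressed:** I judged the press from the tool stopping at 45.4 mm off the face with 32 N, since only 4.2 N is needed to bring the key fully in. The key's travel itself was not read.
- **Arm clear:** it was at rest about 17 cm off the face, with near-zero force on the tool.
- **Things to leave alone:** I never went near the bottle, valve or tray. The bottle and valve looked in place in the last wrist picture. I did not measure any of the three again.

**Checks that disagreed:**
- Measuring the screws from the top and side cameras differed from the wrist camera by about 3 mm. I used the wrist camera for both the meter and the screws.
- One late measurement of the display was invalid because the fingers covered it, so I ignored it.
- The plate touched the face about 1.2 mm higher than my estimate.

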